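Feed a finished cover through the flap of the parts chute

TASK

Without picking anything up, push the finished cover (the one with no sprue left on it) along the feed shelf with your fingertips, in through the hanging flap of the parts chute, until it slides down the ramp into the catch tray; then draw the hand back out so that the flap swings shut behind it. Slide it at a calm hand's pace, never flick or lift it, and leave the cover that still has its sprue, and the gauge, jar, cup and tools standing about, where they are.

Things in the scene. Friction and masses are not known exactly. Their poses are not given: they have to be found in the camera images.
- chute: Sheet-metal chute. Origin on the table under the middle of the flap frame; x = feed direction (level, in through the flap), y to the left, z up; mm below in these axes. Flat feed shelf, top at z 70, y -135 to 135, x -195 to the frame, open at front and sides; behind the frame it goes on to x 45, where a ramp (45 degrees, then 20) drops to the tray at x 145. Friction with covers about 0.2.
- opening (a point): Middle of the opening's lower edge, on the shelf (chute x 0, y 0, z 70). Clear opening 112 mm wide (y -56 to 56), 80 mm high; posts and lintel 16 mm deep (x -8 to 8), 14 mm wide, lintel top at z 165. Low guides, 18 mm high, widen from the posts to y +-80 at x -56. A hand must lean forward to reach in under the lintel; once the cover's middle is past x 45 it tips and slides down by itself.
- sill_edge (a point): Middle of the edge where the level shelf ends behind the flap and the ramp begins: chute x 45, y 0, z 70; axes as the chute's. At the foot of the ramp stands the white catch tray, part of the chute: chute x 145 to 270, 140 mm wide inside, floor 4 mm above the table, walls 45 mm high.
- flap (a joint): Swing of the flap in rad: 0 = hanging closed behind the frame, growing to 1.45 as its lower edge swings inward and up. Aluminium sheet 120 mm wide, 86 high, about 90 g, hinged along its top at chute x 13, z 160; lower edge 3 mm above the shelf. Hangs freely: yields to less than 1 N, rests on what is under it, falls shut when that is gone; cannot swing outward.
- cover_mid (a point): The finished cover: white moulded box-like cover 70 mm long (its x), 50 wide (y), 22 high, slots on top, no sprue, about 45 g (varies). Point at its centre, 11 mm above its underside; x roughly along the chute's x. It lies on the feed shelf left or right of the middle, about 70 mm off it, its centre about 108 mm before the frame.
- cover_sprue_mid (a point): The unfinished cover: the same, but with its sprue on: a runner sticking 21 mm out of the middle of its -x end (the near end), with an upright cone 13 mm thick on it, top 36 mm above the shelf. Point and axes as for the finished cover. It lies on the other side of the shelf. Leave it.
- ring_gauge: Steel ring, 32 mm across, 12 mm high, lying on the shelf near a rear corner; origin at the centre of its underside. Leave it.
- paste_jar: White jar with a grey lid, 52 mm across, 55 mm high, on the table left of the shelf; origin at the centre of its underside. Leave it.
- cup: White plastic cup, 72 mm across, 75 mm high, on the table right of the shelf; origin at the centre of its underside. Leave it.
- brush: Brush, 170 mm long, lying on the table right of the ramp. Leave it.
- scraper: Deburring scraper with a black handle, 160 mm long, lying on the table left of the ramp. Leave it.
- file: Needle file with a wooden handle, 180 mm long, lying on the table to the right near the robot. Leave it.
There are look-alikes about, which are no part of the job. Leave any turquoise look-alike of the part that bears cover_mid alone.

How it is judged:
On the way, in this order (a step that is already met when the one before it is completed fails the run):
1. the cover, slid level along the shelf, is in the opening and the flap is pushed open (value of joint flap above 0.2 rad and x of cover_mid in the frame of chute between -0.04 and 0.05 m and height (world z) of cover_mid above 0.07 m), for 0.1 s.
2. the cover has slid down into the catch tray (x of cover_mid in the frame of chute above 0.12 m and height (world z) of cover_mid below 0.05 m), for 0.1 s.
At the end, for the whole second after the job is handed in: The finished cover lies still in the catch tray (its centre 120 to 270 mm beyond the frame, inside the tray's width, less than 50 mm above the table), the flap hangs closed (less than 0.06 rad), and the cover with the sprue is within 15 mm of where it lay (all of step 2 and x of cover_mid in the frame of chute below 0.27 m and y of cover_mid in the frame of chute between -0.07 and 0.07 m and linear speed of cover below 0.02 m/s and value of joint flap below 0.06 rad and distance of cover_sprue_mid from where it was at the start of the episode below 0.015 m); the robot touches nothing.
It fails at once if the finished cover is lifted more than about 15 mm off the shelf (height (world z) of cover_mid above 0.096 m).
It fails at once if the finished cover is flicked: faster than 0.5 m/s before it is through the frame (x of cover_mid in the frame of chute below 0.02 m and linear speed of cover above 0.5 m/s).
It fails at once if the cover with the sprue is moved or lifted (distance of cover_sprue_mid from where it was at the start of the episode above 0.015 m).
It fails at once if the gauge, jar, cup or a tool is moved more than 20 mm (distance of any of ring_gauge, paste_jar, cup, brush, scraper, file from where it was at the start of the episode above 0.02 m).
It also fails if it takes over 51 s, if anything falls off the work surface, if the arm or the gripper's body presses on something with over 40 N, if the wrist force passes 120 N, or if a joint passes its speed limit or range.

ROBOT

A 7-joint arm with a two-finger parallel gripper is mounted at the origin on the work surface. World frame = base frame: x ahead of the robot, y to its left, z up, the work surface at z = 0. Lengths are in m, angles in rad, forces in N, time in s.
With the tool pointing down it reaches from about 0.35 to 0.9 m from the base axis. Payload 8.1 kg.
Tool frame: the origin (TCP) lies at the very end of the fingers, on their centre line; the grasp point (between the pads) lies 19 mm behind it (arm.grasp_offset is the distance from the TCP to the grasp point, in m); z points along the fingers, y is the direction in which the jaws open and shut (so a half turn about z gives the same grasp; the last joint's range is limited). The gripper opens to 92 mm and grips with 3 to 60 N. Pads are 19 mm wide; open, the fingers measure 130 mm over their backs; the gripper's body (75 mm by 190 mm) begins 47 mm behind the grasp point.
Start: joints at [-1.377, 0.434, 0.025, 1.573, -0.012, 1.134, -0.075], TCP at [0.183, 0.598, 0.227] pointing down, gripper open.
Joint ranges: [-2.62, 2.62], [-0.44, 2.09], [-1.27, 1.32], [0.08, 2.57], [-1.32, 4.46], [0.12, 2], [-2.74, 2.74]. Speed limits (rad/s): [2.22, 2.22, 3.01, 3.01, 3.14, 3.14, 3.14].

INTERFACE

Orientations are given as a rotation vector (axis times angle).
In Python, from workcell import arm gives the robot as it stands.
- The arm moves only by the tool send_rows, never from a script. Its arguments are lists of equal length, an entry for each row: "fingers": the gripper command: -1 is shut, 1 is fully open, values between are in proportion; "offset": the shift along the tool's x, y, z in units of 50 cm (1.0 is 50 cm), a list of three; "dr": the turn, a rotation vector about the tool's x, y, z in units of 5 degrees (1.0 is 5 degrees), a list of three. A call has 1 to 8 rows; each row shifts and turns the commanded pose from where the row before left it, along the tool's axes as they then stand; what a row does not reach is not made up. A row lasts 1/10 s, in which the tool goes at most 50 mm and 8.59 degrees, less where a joint would pass 70% of its speed; a pose out of reach is approached as far as the arm can. A call with a number of a shift or a turn outside -1 to 1 is refused whole. A call with a gripper value outside its range is refused whole. The fingers move at their own pace and stop on an object; "squeeze" is the grip in N (left out, the last holds). Time passes only in rows, so rows that do not move let the fingers close. It gives the time, the measured TCP pose, the force and the opening at its end, in the units of the state.
- arm.get_state(): the state, without advancing time (a new reading comes with each control period).
- arm.grab_frame(name): name is "scene" or "top" or "wrist"; returns a dict with "frame" (400x640x3 uint8, red, green, blue), "fx", "fy", "cx", "cy" (pixels), "rvec" (rotation vector, rad) and "tvec" (3), from world to camera coordinates, as OpenCV has them. Camera axes: x right, y down, z forward; pixel columns grow to the right and rows downward; lengths in m; the calibration is good to about 2 mm. A picture is of the moment at which its call begins. There is no depth.
- arm.sign_off(): hands the job in, once; it reports no verdict.
The state is a dict: "time": time; "qpos": joint angles; "qvel": joint speeds; "tau": joint torques, N m; "tcp_pos": TCP position; "orientation": TCP orientation; "ft_force": force on the tool from outside, world axes, zero at the start; "moment": the same for the moment, N m; "opening": opening from 0.0 (shut) to 1.0 (fully open).
Only numpy, scipy, OpenCV 4.12 (cv2) and the standard library are available. Lean on these libraries where they do the work, as an engineer would, in place of code of your own. Each camera call takes 0.05 s, during which the arm holds its last target.

## Working session

There is one attempt and no reset: what is moved stays moved. The work goes in short steps, Python scripts to look and compute and a tool call to move; the robot and the scene stay as the last step left them, time stands still between calls to the robot, and variables do not carry over. Pictures are saved under pics/ and viewed, and the job is handed in when it is done.

Besides the shell and the picture viewer there is one more tool, called after ">>>" as name(argument=value, ...) on one line, values as JSON. send_rows: Moves the arm, as the interface text tells. Shifts and turns lie within -1 to 1; 1 stands for 50 cm of shift or 5 degrees of turn. Its arguments: {"type":"object","properties":{"fingers":{"type":"array"},"offset":{"type":"array"},"dr":{"type":"array"},"squeeze":{"type":"number"}},"required":["fingers","offset","dr"]}

```bash
ls; mkdir -p pics; python3 - <<'E'
from workcell import arm
import cv2,pickle
s=arm.get_state();print(s)
for n in ("scene","top","wrist"):
    f=arm.grab_frame(n);pickle.dump(f,open(f"pics/{n}0.pkl","wb"))
    cv2.imwrite(f"pics/{n}0.png",f["frame"][:,:,::-1]);print(n,f["fx"],f["rvec"],f["tvec"])
E
```

```text
pics
{'time': 0.0, 'qpos': array([-1.37657511,  0.43521552,  0.02494916,  1.57413229, -0.01161285,
        1.13399069, -0.07512301]), 'qvel': array([-6.61419934e-06,  1.57320061e-03,  3.62907733e-04,  7.79485270e-04,
       -2.14214576e-03,  4.62449969e-04, -1.92461581e-03]), 'tau': array([ 1.17496766e-03, -6.67851162e+01,  9.85190570e-01, -3.14457786e+01,
       -6.06796495e-02,  4.28510341e-02,  1.59256829e-04]), 'tcp_pos': array([0.18268511, 0.59715036, 0.22593572]), 'orientation': array([-4.64638667e-01, -3.10692653e+00,  2.50824955e-03]), 'ft_force': array([ 0.95370134, -0.17387005,  0.27799619]), 'moment': array([ 5.36746633e-05, -3.13604635e-02,  1.29384029e-02]), 'opening': 0.9962069765566114}
scene 399.0489652099013 [ 0.9568568   2.54031377 -1.01063457] [ 0.41691111 -0.16315227  1.37863174]
top 372.2955329299196 [ 2.19130599 -2.16882275  0.10441429] [-0.02846157  0.53902529  1.17799151]
wrist 359.17522391747605 [-2.32278964 -1.71869012 -0.25869718] [-0.62373877 -0.03464943  0.39103749]
```

View pics/scene0.png

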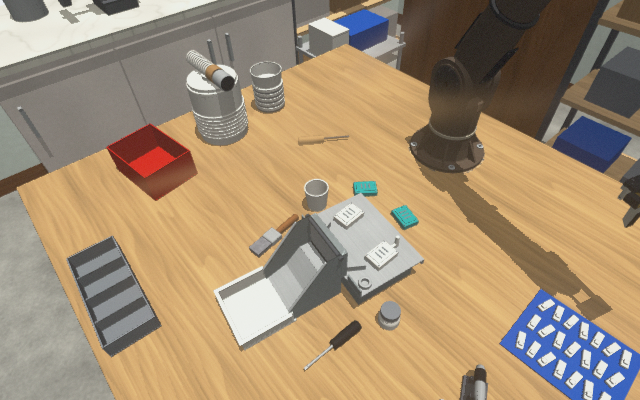

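View pics/top0.png

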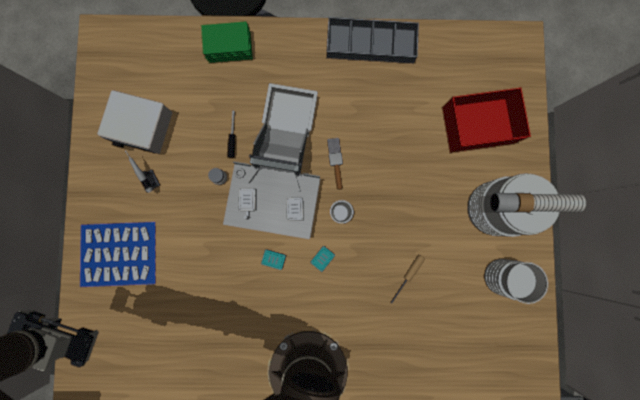

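View pics/wrist0.png

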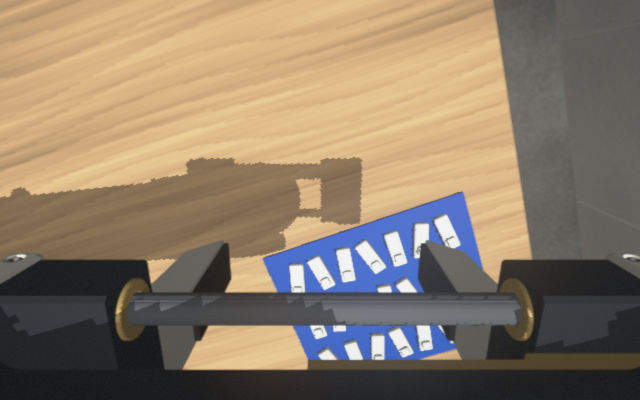

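The scene view shows two white covers on the shelf: (380,255) with a cone beside it at (397,240), and (348,213) plain. In the top view they are at (247,199) and (295,208). The two turquoise look-alikes are at (273,259) and (322,258) in the top view. I'll take close crops to check.

```bash
python3 - <<'E'
import cv2
a=cv2.imread("pics/top0.png")[80:280,200:370];cv2.imwrite("pics/ctop0.png",cv2.resize(a,None,fx=3,fy=3,interpolation=cv2.INTER_CUBIC)[:600])
a=cv2.imread("pics/scene0.png")[170:330,280:440];cv2.imwrite("pics/cscene0.png",cv2.resize(a,None,fx=3.7,fy=3.7,interpolation=cv2.INTER_CUBIC))
E
```

```text
(no output)
```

View pics/ctop0.png

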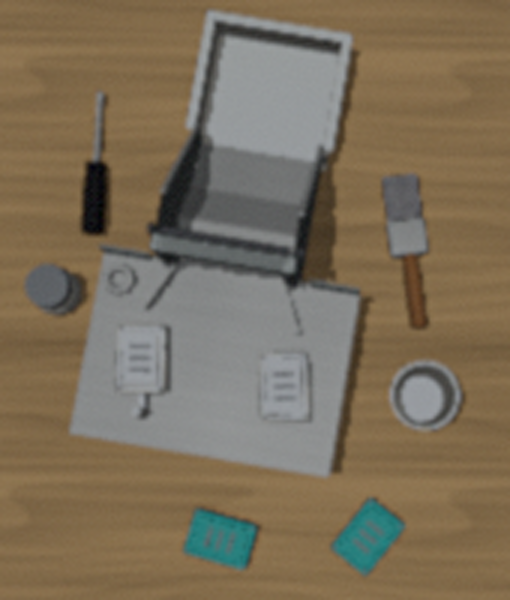

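View pics/cscene0.png

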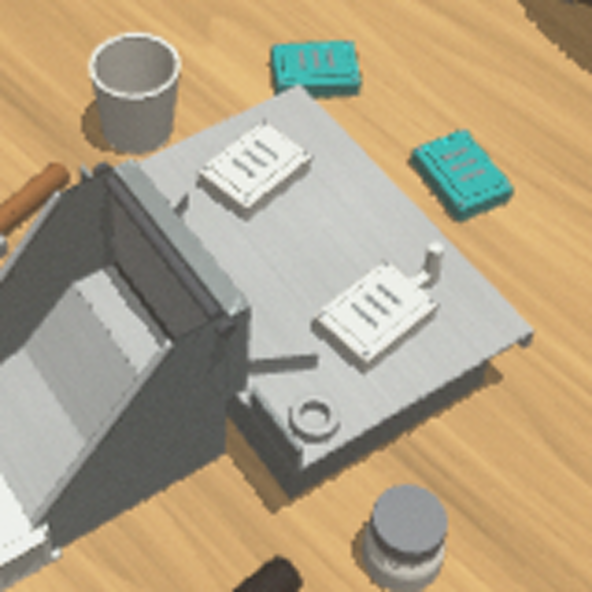

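Both crops agree. The finished cover is the right-hand white one (top crop (285,386), scene crop (255,165)), with no sprue. The left white cover has the runner and cone (top crop (143,405)). The turquoise ones lie on the table. Next I'll measure the shelf and cover outlines.

```bash
cat > h.py <<'E'
import cv2,numpy as np,pickle
def ray(f,uv,z):
    R=cv2.Rodrigues(np.array(f["rvec"],float))[0];t=np.array(f["tvec"],float)
    uv=np.atleast_2d(uv).astype(float)
    d=np.c_[(uv[:,0]-f["cx"])/f["fx"],(uv[:,1]-f["cy"])/f["fy"],np.ones(len(uv))]@R
    c=-R.T@t
    return c+d*((z-c[2])/d[:,2])[:,None]
def proj(f,P):
    K=np.array([[f["fx"],0,f["cx"]],[0,f["fy"],f["cy"]],[0,0,1]],float)
    return cv2.projectPoints(np.atleast_2d(P).astype(float),np.array(f["rvec"],float),np.array(f["tvec"],float),K,None)[0][:,0]
E
python3 - <<'E'
from h import *
f=pickle.load(open("pics/top0.pkl","rb"));g=pickle.load(open("pics/scene0.pkl","rb"))
hsv=cv2.cvtColor(f["frame"],cv2.COLOR_RGB2HSV)
crop=lambda p:np.array(p)/3+[200,80]-0.33
# shelf mask
m=((hsv[...,1]<45)&(hsv[...,2]>90)).astype(np.uint8)
mm=np.zeros_like(m);mm[150:245,215:330]=m[150:245,215:330]
C=cv2.findContours(mm,0,2)[0];c=max(C,key=cv2.contourArea);print(cv2.contourArea(c),cv2.boundingRect(c))
ap=cv2.approxPolyDP(c,3,True)[:,0];print(ap.tolist())
print("shelf manual",ray(f,crop([[70,433],[330,474],[360,292],[102,248]]),.07).round(4).tolist())
# covers: brighter
for (x0,y0,x1,y1) in [(278,190,312,228),(235,182,260,212)]:
    v=hsv[y0:y1,x0:x1,2];print(np.percentile(v,[5,30,50,70,90]))
    b=((v>np.percentile(v,30)+22)).astype(np.uint8);b=cv2.morphologyEx(b,cv2.MORPH_CLOSE,np.ones((5,5)))
    b=cv2.morphologyEx(b,cv2.MORPH_OPEN,np.ones((5,5)))
    c=max(cv2.findContours(b,0,2)[0],key=cv2.contourArea)
    r=cv2.minAreaRect(c);bp=cv2.boxPoints(r)+[x0,y0];P=ray(f,bp,.092)
    print(r[1],np.mean(bp,0),P.mean(0).round(4),[round(np.linalg.norm(P[i]-P[i-1]),4) for i in range(4)],np.degrees(np.arctan2(*(P[1]-P[0])[1::-1])), np.degrees(np.arctan2(*(P[2]-P[1])[1::-1])))
# scene check manual: crop/3.7+(280,170)
s=lambda p:np.array(p)/3.7+[280,170]-.37
print("scene cover top corners",ray(g,s([[265,122],[312,157],[250,207],[197,170]]),.092).round(4).tolist())
print("scene shelf near corners",ray(g,s([[297,86],[533,335]]),.07).round(4).tolist())
print("scene lintel top right/left post",ray(g,s([[100,168],[243,315]]),.165).round(4).tolist())
E
```

```text
5300.0 (223, 164, 97, 75)
[[234, 165], [224, 224], [309, 238], [319, 178]]
shelf manual [[0.4587, 0.2652, 0.07], [0.4195, -0.0021, 0.07], [0.6082, -0.0312, 0.07], [0.6514, 0.2381, 0.07]]
[128. 140. 143. 146. 153.]Traceback (most recent call last):
  File "<stdin>", line 16, in <module>
ValueError: max() iterable argument is empty
```

```bash
python3 - <<'E'
from h import *
f=pickle.load(open("pics/top0.pkl","rb"));g=pickle.load(open("pics/scene0.pkl","rb"))
near=(ray(f,[[224,224],[309,238]],.07));rear=ray(f,[[234,165],[319,178]],.07)
print(near.round(4).tolist(),rear.round(4).tolist())
s=lambda p:np.array(p)/3.7+[280,170]-.37
P=ray(g,s([[265,122],[312,157],[250,207],[197,170]]),.092);print("cover scene",P.round(4).tolist(),P.mean(0))
crop=lambda p:np.array(p)/3+[200,80]-0.33
Q=ray(f,crop([[262,351],[305,354],[307,414],[262,417]]),.092);print("cover top",Q.round(4).tolist(),Q.mean(0))
N=ray(g,s([[297,86],[533,335]]),.07);print("scene near",N.round(4).tolist())
L=ray(g,s([[100,168],[243,315]]),.165);print("lintel",L.round(4).tolist())
a=f["frame"][185:235,270:325,::-1];cv2.imwrite("pics/c2.png",cv2.resize(a,None,fx=10,fy=10,interpolation=cv2.INTER_CUBIC))
E
```

```text
[[0.4588, 0.2622, 0.07], [0.4184, -0.0001, 0.07]] [[0.643, 0.2368, 0.07], [0.605, -0.0291, 0.07]]
cover scene [[0.4781, 0.0244, 0.092], [0.4762, 0.0716, 0.092], [0.5411, 0.0756, 0.092], [0.5463, 0.0256, 0.092]] [0.51042067 0.04930282 0.092     ]
cover top [[0.5433, 0.0681, 0.092], [0.5407, 0.0244, 0.092], [0.4798, 0.0216, 0.092], [0.4763, 0.0669, 0.092]] [0.51002845 0.04524755 0.092     ]
scene near [[0.4196, -0.0003, 0.07], [0.4622, 0.2679, 0.07]]
lintel [[0.6335, 0.0283, 0.165], [0.6422, 0.1748, 0.165]]
```

View pics/c2.png

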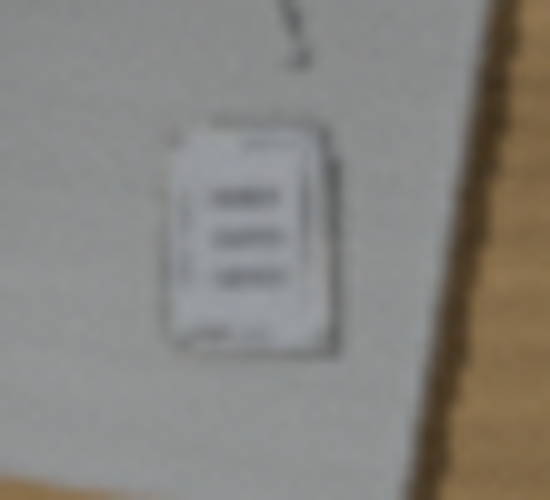

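```bash
cat >> h.py <<'E'
from scipy.spatial.transform import Rotation as Ro
YAW=np.radians(-8.7); O=np.array([0.6326,0.1035,0.0])
X=np.array([np.cos(YAW),np.sin(YAW),0]);Y=np.array([-np.sin(YAW),np.cos(YAW),0]);Z=np.array([0,0,1.])
def tochute(p): d=np.atleast_2d(p)-O; return np.c_[d@X,d@Y,d@Z]
def toworld(p): p=np.asarray(p,float); return O+p[0]*X+p[1]*Y+p[2]*Z
def Rt(th):
    th=np.radians(th); z=-np.cos(th)*Z+np.sin(th)*X; return np.c_[np.cross(Y,z),Y,z]
def st(s):
    R=Ro.from_rotvec(s["orientation"]).as_matrix()
    print("t",round(s["time"],2),"chute mm",(tochute(s["tcp_pos"])[0]*1000).round(1),"F",np.round(s["ft_force"],1),"open",round(s["opening"],2),"q",np.round(s["qpos"],2))
    return R
def plan(s,goal,th):
    "goal chute mm; gives total shift in tool axes (units 50cm) if not rotating, and rotation (units 5deg)"
    R=st(s); d=toworld(np.array(goal)/1000)-s["tcp_pos"]
    dr=Ro.from_matrix(R.T@Rt(th)).as_rotvec(degrees=True)/5
    print("shift cur axes",(R.T@d/.5).round(3),"shift goal axes",(Rt(th).T@d/.5).round(3),"dr total",dr.round(2))
E
python3 - <<'E'
from h import *
from workcell import arm
s=arm.get_state();w=pickle.load(open("pics/wrist0.pkl","rb"));Rw=cv2.Rodrigues(np.array(w["rvec"]))[0]
c=-Rw.T@w["tvec"];R=Ro.from_rotvec(s["orientation"]).as_matrix()
print("cam in tool",R.T@(c-s["tcp_pos"]),"cam axes in tool\n",(R.T@Rw.T).round(2))
f=pickle.load(open("pics/top0.pkl","rb"));cr=lambda p:np.array(p)/3+[200,80]-0.33
print("sprue cover centre,cone,ring,cup",(1e3*tochute(np.r_[ray(f,cr([[139,358]]),.092),ray(f,cr([[140,398]]),.106),ray(f,cr([[121,279]]),.08),ray(f,cr([[426,395]]),.075)])).round())
print("finished",1e3*tochute([[.510,.047,.081]]).round(3))
print("posts",(1e3*tochute(ray(f,cr([[152,230],[300,255]]),.165))).round())
plan(s,[-170,-140,150],25)
E
```

```text
cam in tool [ 0.08222748 -0.00092874 -0.1574968 ] cam axes in tool
 [[ 0.   -0.96 -0.29]
 [ 1.   -0.    0.  ]
 [-0.   -0.29  0.96]]
sprue cover centre,cone,ring,cup [[-110.   73.   92.]
 [-150.   62.  106.]
 [ -32.  108.   80.]
 [ -99. -221.   75.]]
finished [[-113.  -74.   81.]]
posts [[  9.  69. 165.]
 [  8. -75. 165.]]
t 0.15 chute mm [-519.4  420.1  226.1] F [ 0.8 -0.6 -0.2] open 1.0 q [-1.38  0.44  0.02  1.57 -0.01  1.13 -0.08]
shift cur axes [-0.853 -1.007  0.154] shift goal axes [-0.569 -1.12   0.433] dr total [-0.38 -4.99 -1.63]
```

>>> send_rows(fingers=[-0.7, -0.7, -0.7, -0.7, -0.7], offset=[[0, 0, 0], [0, 0, 0], [0, 0, 0], [0, 0, 0], [0, 0, 0]], dr=[[-0.08, -1, -0.33], [-0.08, -1, -0.33], [-0.08, -1, -0.33], [-0.08, -1, -0.33], [-0.08, -1, -0.33]])

```text
time: 0.65
tcp_pos: [0.1826, 0.5979, 0.2269]
orientation: [0.201, 2.694, -0.04]
ft_force: [0.4, 0.7, 1.0]
opening: 0.613
```

```bash
python3 - <<'E'
from h import *
from workcell import arm
plan(arm.get_state(),[-180,-145,150],25)
E
```

```text
t 0.65 chute mm [-519.6  420.7  226.9] F [0.4 0.7 1. ] open 0.61 q [-1.69  0.46  0.12  1.64  0.42  1.16 -0.36]
shift cur axes [-0.547 -1.134  0.424] shift goal axes [-0.551 -1.131  0.426] dr total [0.05 0.05 0.02]
```

>>> send_rows(fingers=[-0.7, -0.7, -0.7, -0.7, -0.7, -0.7, -0.7], offset=[[-0.039, -0.081, 0.03], [-0.039, -0.081, 0.03], [-0.039, -0.081, 0.03], [-0.039, -0.081, 0.03], [-0.039, -0.081, 0.03], [-0.039, -0.081, 0.03], [-0.039, -0.081, 0.03]], dr=[[0, 0, 0], [0, 0, 0], [0, 0, 0], [0, 0, 0], [0, 0, 0], [0, 0, 0], [0, 0, 0]])

```text
time: 1.35
tcp_pos: [0.307, 0.2905, 0.1883]
orientation: [0.203, 2.698, -0.041]
ft_force: [1.7, 0.6, 0.2]
opening: 0.154
```

>>> send_rows(fingers=[-0.7, -0.7, -0.7, -0.7, -0.7, -0.7, -0.7], offset=[[-0.039, -0.081, 0.03], [-0.039, -0.081, 0.03], [-0.039, -0.081, 0.03], [-0.039, -0.081, 0.03], [-0.039, -0.081, 0.03], [-0.039, -0.081, 0.03], [-0.039, -0.081, 0.03]], dr=[[0, 0, 0], [0, 0, 0], [0, 0, 0], [0, 0, 0], [0, 0, 0], [0, 0, 0], [0, 0, 0]])

```text
time: 2.05
tcp_pos: [0.4253, -0.0028, 0.1511]
orientation: [0.206, 2.701, -0.038]
ft_force: [-0.7, 0.8, -0.9]
opening: 0.147
```

```bash
python3 - <<'E'
from h import *
from workcell import arm
f=arm.grab_frame("wrist");pickle.dump(f,open("pics/w1.pkl","wb"));cv2.imwrite("pics/w1.png",f["frame"][:,:,::-1])
plan(arm.get_state(),[-113,-137,110],25)
E
```

```text
t 2.1 chute mm [-187.1 -139.9  151.1] F [ 0.5 -3.   1. ] open 0.15 q [-1.04 -0.04  0.8   2.52  0.66  0.3   0.59]
shift cur axes [-0.1    0.005  0.137] shift goal axes [-0.1    0.006  0.137] dr total [ 0.02 -0.03  0.04]
```

View pics/w1.png

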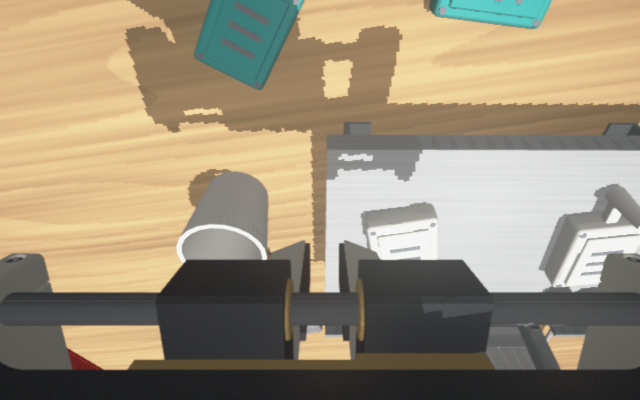

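>>> send_rows(fingers=[-0.7, -0.7, -0.7, -0.7], offset=[[-0.03, 0, 0.034], [-0.03, 0, 0.034], [-0.03, 0, 0.034], [-0.01, 0, 0.034]], dr=[[0, 0, 0], [0, 0, 0], [0, 0, 0], [0, 0, 0]])

```text
time: 2.5
tcp_pos: [0.4906, -0.0077, 0.1143]
orientation: [0.202, 2.707, -0.036]
ft_force: [14.3, 4.0, 2.6]
opening: 0.148
```

```bash
python3 - <<'E'
from h import *
from workcell import arm
plan(arm.get_state(),[-110,-144,78],25)
for n in ("scene","top"):
    f=arm.grab_frame(n)
    a=f["frame"][170:330,280:440,::-1] if n=="scene" else f["frame"][140:260,210:350,::-1]
    cv2.imwrite(f"pics/{n}2.png",cv2.resize(a,None,fx=3.5,fy=3.5,interpolation=cv2.INTER_CUBIC))
E
```

```text
t 2.5 chute mm [-123.5 -131.4  114.3] F [14.3  4.   2.6] open 0.15 q [-0.62  0.21  0.5   2.43  0.13  0.12  1.15]
shift cur axes [ 0.006 -0.026  0.077] shift goal axes [ 0.006 -0.025  0.077] dr total [ 0.08 -0.09  0.01]
```

View pics/scene2.png

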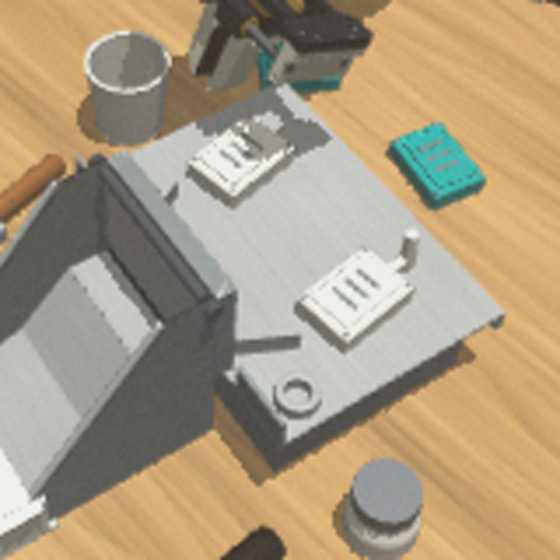

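>>> send_rows(fingers=[-0.7], offset=[[0, 0, 0]], dr=[[0, 0, 0]])

```text
time: 2.7
tcp_pos: [0.4886, -0.0089, 0.1144]
orientation: [0.204, 2.707, -0.038]
ft_force: [1.0, 0.4, 0.0]
opening: 0.151
```

```bash
cat > fk.py <<'E'
import numpy as np
from scipy.spatial.transform import Rotation as Ro
def fk(q,p,sg):
    # p: h,a,b,c, base yaw, tool yaw, ex (elbow offset), wx (wrist offset)
    h,a,b,c,y0,y7,ex,wx=p
    e=lambda ax,t:Ro.from_euler(ax,t).as_matrix()
    R=e('z',y0+sg[0]*q[0]);P=np.array([0,0,h])
    R=R@e('y',q[1])@e('z',sg[1]*q[2]);P=P+R@[ex,0,a]
    R=R@e('y',q[3]);P=P+R@[-ex,0,0]
    R=R@e('z',sg[2]*q[4]);P=P+R@[0,0,b]
    R=R@e('y',q[5]);P=P+R@[wx,0,c]
    R=R@e('z',y7+sg[3]*q[6])
    return P,R
E
python3 - <<'E'
from fk import *;import itertools,json
from scipy.optimize import least_squares
from h import st
from workcell import arm
s=arm.get_state();st(s)
D=[([-1.37657511,.43521552,.02494916,1.57413229,-.01161285,1.13399069,-.07512301],[.18268511,.59715036,.22593572],[-.464638667,-3.10692653,.00250824955]),
([-1.69,.46,.12,1.64,.42,1.16,-.36],[.1826,.5979,.2269],[.201,2.694,-.04]),
([-1.04,-.04,.8,2.52,.66,.30,.59],[.4253,-.0028,.1511],[.206,2.701,-.038]),
([-.62,.21,.5,2.43,.13,.12,1.15],[.4906,-.0077,.1143],[.202,2.707,-.036]),
(s["qpos"].tolist(),s["tcp_pos"].tolist(),s["orientation"].tolist())]
best=[]
for sg in itertools.product([1,-1],repeat=4):
  for y0 in (0,np.pi/2,np.pi,-np.pi/2):
    def res(p):
        r=[]
        for q,t,o in D:
            P,R=fk(q,p,sg);r+=list((P-t)*3);r+=list(Ro.from_matrix(R.T@Ro.from_rotvec(o).as_matrix()).as_rotvec())
        return np.array(r)
    for y7 in (0,np.pi):
        k=least_squares(res,[.3,.4,.4,.25,y0,y7,0,0]);best.append((k.cost,sg,k.x.round(4).tolist()))
best.sort(key=lambda x:x[0])
for b in best[:4]:print(b)
json.dump([D,best[0]],open("fk.json","w"))
E
```

```text
t 2.7 chute mm [-125.3 -132.9  114.4] F [1.  0.4 0. ] open 0.15 q [-0.63  0.21  0.51  2.43  0.14  0.12  1.14]
(np.float64(0.00443327487846967), (-1, -1, -1, -1), [0.2962, 0.5344, 0.4321, 0.3745, -0.08, 1.4972, 0.0158, 0.0048])
(np.float64(0.004433274878470083), (-1, -1, -1, -1), [0.2962, 0.5344, 0.4321, 0.3745, -0.08, 1.4972, 0.0158, 0.0048])
(np.float64(0.004433274878470331), (-1, -1, -1, -1), [0.2962, 0.5344, 0.4321, 0.3745, -0.08, 1.4972, 0.0158, 0.0048])
(np.float64(0.004433274878470469), (-1, -1, -1, -1), [0.2962, 0.5344, 0.4321, 0.3745, -0.08, 1.4972, 0.0158, 0.0048])
```

```bash
python3 - <<'E'
from fk import *;import json
D,(c,sg,p)=json.load(open("fk.json"))
for q,t,o in D:
    P,R=fk(q,p,sg);print(((P-t)*1000).round(1),Ro.from_matrix(R.T@Ro.from_rotvec(o).as_matrix()).as_rotvec(degrees=True).round(2))
E
```

```text
[-0.9  8.3  4.6] [-0.   -0.01 -0.37]
[  2.6 -10.5   0.5] [-2.56  0.06 -0.33]
[-2.2  3.7  4.3] [-1.86  0.05  0.38]
[-1.2  6.5 -5.4] [-1.86 -0.3   0.27]
[ 2.5  6.6 -4.6] [-1.9  -0.05  0.04]
```

```bash
cat > fk.py <<'E'
import numpy as np
from scipy.spatial.transform import Rotation as Ro
e=lambda ax,t:Ro.from_euler(ax,t).as_matrix()
S=(-1,-1,-1,-1)
def fk(q,p,sg=S):
    h,a,b,c,y7,ex,wx,o1,o2,o3=p
    R=e('z',sg[0]*q[0]);P=np.array([0,0,h])
    R=R@e('y',q[1]);P=P+R@[0,o1,0]
    R=R@e('z',sg[1]*q[2]);P=P+R@[ex,o2,a]
    R=R@e('y',q[3]);P=P+R@[-ex,0,0]
    R=R@e('z',sg[2]*q[4]);P=P+R@[0,o3,b]
    R=R@e('y',q[5]);P=P+R@[wx,0,c]
    R=R@e('z',y7+sg[3]*q[6])
    return P,R
E
python3 - <<'E'
from fk import *;import json
from scipy.optimize import least_squares
D=json.load(open("fk.json"))[0]
def res(p):
    r=[]
    for q,t,o in D:
        P,R=fk(q,p);r+=list((P-t)*3);r+=list(Ro.from_matrix(R.T@Ro.from_rotvec(o).as_matrix()).as_rotvec())
    return np.array(r)
k=least_squares(res,[.3,.45,.4,.3,1.57,0,0,0,0,0]);print(k.cost,k.x.round(4).tolist())
for q,t,o in D:
    P,R=fk(q,k.x);print(((P-t)*1000).round(1),Ro.from_matrix(R.T@Ro.from_rotvec(o).as_matrix()).as_rotvec(degrees=True).round(2))
json.dump(k.x.tolist(),open("p.json","w"))
E
```

```text
0.0003037662992950649 [0.27, 0.5476, 0.4261, 0.3617, 1.5713, 0.0052, -0.0011, -0.0277, -0.0235, -0.0012]
[-0.4  2.3  0.8] [-0.   -0.   -0.03]
[ 0.4 -1.3 -2.9] [-0.59  0.16 -0.43]
[ 2.6 -0.8  2.2] [0.07 0.1  0.3 ]
[-3.5 -0.  -0.4] [ 0.02 -0.26  0.2 ]
[0.3 0.4 0.3] [ 0.   -0.   -0.03]
```

```bash
cat > ik.py <<'E'
from fk import *;from h import Rt,toworld
import json
from scipy.optimize import least_squares
p=json.load(open("p.json"))
lo=np.array([-2.62,-.44,-1.27,.08,-1.32,.12,-2.74]);hi=np.array([2.62,2.09,1.32,2.57,4.46,2,2.74])
def ik(goal,th,flip,q0,Rg=None,w=0.0):
    t=toworld(np.array(goal)/1000.);R=Rt(th) if Rg is None else Rg
    if flip:R=R@np.diag([-1,-1,1.])
    def res(q):
        P,Rq=fk(q,p);return np.r_[(P-t)*3,Ro.from_matrix(Rq.T@R).as_rotvec(),w*(q-q0)]
    k=least_squares(res,np.clip(q0,lo+.001,hi-.001),bounds=(lo,hi));return k.x,k.fun[:6]@k.fun[:6]
E
python3 - <<'E'
from ik import *
rng=np.random.default_rng(0)
G=[([-113,-144,78],0),([-113,-144,78],25),([-160,0,78],0),([-160,0,78],25),([-50,0,80],25),([-50,0,80],45),([8,0,80],45)]
for g,th in G:
  for fl in (0,1):
    L=[]
    for i in range(60):
        q,c=ik(g,th,fl,rng.uniform(lo,hi))
        if c<1e-6:L.append((np.min(np.minimum(q-lo,hi-q)),q))
    L.sort(key=lambda x:-x[0])
    print(g,th,"flip",fl,len(L))
    n=[l for l in L if l[1][4]<1.2][:2];f=[l for l in L if l[1][4]>=1.2][:2]
    for m,q in n+f:print("   ",round(m,2),q.round(2))
E
```

```text
[-113, -144, 78] 0 flip 0 34
    0.55 [ 0.43  0.49 -0.65  2.02  0.42  0.76  0.95]
    0.55 [ 0.39  0.48 -0.6   2.02  0.39  0.75  0.98]
[-113, -144, 78] 0 flip 1 30
    0.55 [ 0.43  0.49 -0.64  2.02  0.42  0.76 -2.19]
    0.55 [ 0.41  0.48 -0.62  2.02  0.4   0.76 -2.17]
[-113, -144, 78] 25 flip 0 37
    0.19 [ 0.71  0.49 -1.06  2.38  1.51  0.57 -0.15]
    0.19 [ 0.7   0.49 -1.06  2.38  1.51  0.57 -0.15]
[-113, -144, 78] 25 flip 1 0
[-160, 0, 78] 0 flip 0 38
    0.53 [ 0.19  0.5  -0.73  2.04  0.48  0.78  0.59]
    0.53 [ 0.16  0.49 -0.69  2.04  0.45  0.76  0.61]
[-160, 0, 78] 0 flip 1 26
    0.5 [-0.36  0.4  -0.01  2.07  0.01  0.67 -2.1 ]
    0.5 [-0.18  0.42 -0.24  2.06  0.15  0.68 -2.24]
[-160, 0, 78] 25 flip 0 38
    0.09 [-0.81  0.31  0.28  2.42  1.18  0.21 -0.28]
    0.05 [-0.9   0.32  0.39  2.43  1.12  0.17 -0.21]
    0.21 [ 0.19  0.45 -0.94  2.36  1.4   0.68 -0.45]
    0.21 [ 0.19  0.45 -0.94  2.36  1.4   0.68 -0.45]
[-160, 0, 78] 25 flip 1 27
    0.0 [-1.3   0.46  0.94  2.44 -1.16  0.12 -1.06]
    0.0 [-1.3   0.46  0.94  2.44 -1.16  0.12 -1.07]
    0.06 [ 0.35  0.57 -1.18  2.36
[... 266 characters left out ...]
 [ 0.22  0.54 -0.82  2.15  1.32  0.65 -0.16]
[-50, 0, 80] 25 flip 1 31
    0.16 [-1.09  0.59  0.92  2.22 -1.14  0.28 -1.  ]
    0.15 [-1.07  0.58  0.9   2.22 -1.1   0.27 -1.03]
[-50, 0, 80] 45 flip 0 38
    0.18 [ 0.25  0.74 -1.07  2.39  1.98  1.16 -0.83]
    0.18 [ 0.18  0.69 -0.97  2.39  1.99  1.08 -0.87]
[-50, 0, 80] 45 flip 1 27
    0.18 [ 0.22  0.71 -1.02  2.39  1.98  1.12  2.29]
    0.18 [ 0.17  0.67 -0.95  2.39  1.99  1.07  2.26]
[8, 0, 80] 45 flip 0 41
    0.29 [ 0.26  0.73 -0.97  2.28  2.01  1.03 -0.74]
    0.29 [ 0.19  0.68 -0.86  2.28  2.02  0.96 -0.79]
[8, 0, 80] 45 flip 1 24
    0.29 [ 0.16  0.66 -0.82  2.28  2.02  0.93  2.33]
    0.27 [-0.17  0.55 -0.38  2.3   2.12  0.71  2.12]
```

```bash
cat > sim.py <<'E'
from ik import *
def step(q,P,R,w=.003):
    def res(x):
        Pq,Rq=fk(x,p);return np.r_[(Pq-P)*3,Ro.from_matrix(Rq.T@R).as_rotvec(),w*(x-q)]
    k=least_squares(res,np.clip(q,lo+.001,hi-.001),bounds=(lo,hi));return k.x,np.linalg.norm(k.fun[:6])
def run(q,rows,pr=True):
    P,R=fk(q,p)
    for o,d in rows:
        P=P+R@(np.array(o)*.5);R=R@Ro.from_rotvec(np.array(d)*5,degrees=True).as_matrix()
        q,e=step(q,P,R)
    return q,e
E
python3 - <<'E'
from sim import *
q=np.array([-1.37657511,.43521552,.02494916,1.57413229,-.01161285,1.13399069,-.07512301])
z=[0,0,0]
q,e_=run(q,[(z,[-.08,-1,-.33])]*5);print(q.round(2),e_,"real -1.69 .46 .12 1.64 .42 1.16 -.36")
q,e_=run(q,[([-.039,-.081,.03],z)]*14);print(q.round(2),e_,"real -1.04,-.04,.8,2.52,.66,.30,.59 ")
q,e_=run(q,[([-.03,0,.034],z)]*3+[([-.01,0,.034],z)]);print(q.round(2),e_,"real -.63 .21 .51 2.43 .14 .12 1.14")
E
```

```text
[-1.68  0.46  0.11  1.64  0.42  1.16 -0.35] 1.8032173715057284e-06 real -1.69 .46 .12 1.64 .42 1.16 -.36
[-1.06 -0.03  0.85  2.52  0.66  0.28  0.61] 3.0285373050326438e-05 real -1.04,-.04,.8,2.52,.66,.30,.59 
[-0.36  0.22  0.24  2.4   0.56  0.12  0.75] 0.00020935671883139613 real -.63 .21 .51 2.43 .14 .12 1.14
```

```bash
cat >> sim.py <<'E'
def path(q,wps,n=8):
    "wps: (chute mm, tilt, extra rotation matrix pre-mult or None)"
    for w in wps:
        P0,R0=fk(q,p);P1=toworld(np.array(w[0])/1e3);R1=(w[2] if len(w)>2 else np.eye(3))@Rt(w[1])
        rv=Ro.from_matrix(R0.T@R1).as_rotvec()
        for i in range(1,n+1):
            q,er=step(q,P0+(P1-P0)*i/n,R0@Ro.from_rotvec(rv*i/n).as_matrix())
        print(w[:2],q.round(2),"err",round(er,4),"margin",np.min(np.minimum(q-lo,hi-q)).round(2))
    return q
E
python3 - <<'E'
from sim import *;from workcell import arm
q0=arm.get_state()["qpos"];print(q0.round(2))
q=path(q0,[([-125,-144,150],0),([-113,-144,80],0),([-113,-50,80],0),([-113,-60,80],0),([-170,-60,80],0),([-170,0,80],0),([-160,0,80],0),([-100,0,80],0),([-100,0,80],25),([-50,0,80],25),([-50,0,80],45),([8,0,80],45)])
E
```

```text
[-0.63  0.21  0.51  2.43  0.14  0.12  1.14]
([-125, -144, 150], 0) [-0.34  0.3   0.33  2.03 -0.13  0.84  1.49] err 0.0 margin 0.54
([-113, -144, 80], 0) [-0.29  0.42  0.3   2.06 -0.19  0.68  1.55] err 0.0 margin 0.51
([-113, -50, 80], 0) [-0.46  0.45  0.29  2.02 -0.19  0.7   1.37] err 0.0 margin 0.55
([-113, -60, 80], 0) [-0.44  0.44  0.29  2.03 -0.19  0.7   1.39] err 0.0 margin 0.54
([-170, -60, 80], 0) [-0.5   0.37  0.29  2.16 -0.18  0.64  1.34] err 0.0 margin 0.41
([-170, 0, 80], 0) [-0.6   0.4   0.29  2.1  -0.18  0.66  1.22] err 0.0 margin 0.47
([-160, 0, 80], 0) [-0.59  0.41  0.29  2.08 -0.18  0.67  1.23] err 0.0 margin 0.49
([-100, 0, 80], 0) [-0.52  0.49  0.28  1.95 -0.2   0.73  1.29] err 0.0 margin 0.61
([-100, 0, 80], 25) [-0.88  0.4   0.5   2.31  0.45  0.12  0.54] err 0.0003 margin 0.0
([-50, 0, 80], 25) [-0.71  0.43  0.37  2.21  0.42  0.17  0.62] err 0.0 margin 0.05
([-50, 0, 80], 45) [-0.5   0.49 -0.08  2.43  2.21  0.66 -1.28] err 0.0 margin 0.14
([8, 0, 80], 45) [-0.44  0.52 -0.03  2.32  2.24  0.58 -1.22] err 0.0 margin 0.25
```

```bash
python3 - <<'E'
from sim import *;from workcell import arm
from h import X
q0=arm.get_state()["qpos"]
for hov in ([-125,-144,170],[-60,-144,190]):
 for a in (-30,-20,20,30):
  print("roll",a,hov)
  r=Ro.from_rotvec(X*a,degrees=True).as_matrix()
  q=path(q0,[(hov,0),(hov,0,r),(hov,30,r),(hov,45),(hov,25),([-113,-144,78],25),([-113,-50,78],25),([-113,-60,78],25),([-165,-60,78],25),([-165,0,78],25),([-50,0,80],25),([-50,0,80],45),([8,0,80],45)])
E
```

```text
roll -30 [-125, -144, 170]
([-125, -144, 170], 0) [-0.36  0.28  0.36  2.   -0.12  0.88  1.49] err 0.0 margin 0.57
([-125, -144, 170], 0) [-0.75  0.44  0.48  1.94  0.31  1.06  0.94] err 0.0 margin 0.63
([-125, -144, 170], 30) [-1.1   0.28  0.61  2.37  1.02  0.66  0.18] err 0.0 margin 0.2
([-125, -144, 170], 45) [ 0.87  0.27 -1.27  2.57  2.    0.63 -0.73] err 0.0151 margin 0.0
([-125, -144, 170], 25) [ 0.97  0.27 -1.27  2.3   0.94  0.53  0.41] err 0.0 margin 0.0
([-113, -144, 78], 25) [ 0.69  0.48 -1.03  2.38  1.51  0.55 -0.15] err 0.0 margin 0.19
([-113, -50, 78], 25) [ 0.45  0.53 -1.06  2.32  1.45  0.71 -0.29] err 0.0 margin 0.21
([-113, -60, 78], 25) [ 0.47  0.52 -1.06  2.33  1.45  0.69 -0.28] err 0.0 margin 0.21
([-165, -60, 78], 25) [ 0.46  0.47 -1.1   2.43  1.48  0.68 -0.41] err 0.0 margin 0.14
([-165, 0, 78], 25) [ 0.3   0.52 -1.11  2.37  1.42  0.79 -0.47] err 0.0 margin 0.16
([-50, 0, 80], 25) [ 0.36  0.63 -1.03  2.14  1.39  0.8  -0.19] err 0.0 margin 0.24
([-50, 0, 80], 45) [ 0.21  0.7  -1.01  2.39  1.98  1.11 -0.86] err 0.0 margin 0.18
([8, 0, 80], 45) [ 0.25  0.73 -0.96  2.2
[... 7341 characters left out ...]
rr 0.0 margin 0.0
([-113, -144, 78], 25) [-0.7   0.35  0.68  2.43 -1.32  0.12  2.62] err 0.0254 margin 0.0
([-113, -50, 78], 25) [-1.03  0.44  0.82  2.4  -1.32  0.13  2.39] err 0.0 margin 0.0
([-113, -60, 78], 25) [-0.99  0.43  0.8   2.4  -1.32  0.12  2.41] err 0.0026 margin 0.0
([-165, -60, 78], 25) [-1.19  0.39  0.95  2.49 -1.32  0.12  2.37] err 0.0215 margin 0.0
([-165, 0, 78], 25) [-1.35  0.49  1.01  2.45 -1.32  0.16  2.23] err 0.0 margin 0.0
([-50, 0, 80], 25) [-1.13  0.63  1.01  2.22 -1.24  0.34  2.23] err 0.0 margin 0.08
([-50, 0, 80], 45) [-1.35  0.69  1.08  2.27 -1.32  0.12  2.13] err 0.2123 margin 0.0
([8, 0, 80], 45) [-1.18  0.69  0.97  2.17 -1.32  0.12  2.19] err 0.196 margin 0.0
```

```bash
python3 - <<'E'
from sim import *;from workcell import arm
from h import X
q0=arm.get_state()["qpos"]
q=path(q0,[([-113,-144,130],0),([-113,-144,78],0),([-113,-54,78],0),([-113,-64,78],0),([-170,-64,78],0)])
for a in (-20,-35):
 for hov in ([-130,0,190],[-90,0,200]):
  print("roll",a,hov)
  r=Ro.from_rotvec(X*a,degrees=True).as_matrix()
  path(q,[(hov,0),(hov,0,r),(hov,30,r),(hov,30),([-165,0,110],25),([-165,0,78],25),([-50,0,80],25),([-50,0,80],45),([8,0,80],45)])
E
```

```text
([-113, -144, 130], 0) [-0.3   0.35  0.3   2.02 -0.14  0.8   1.5 ] err 0.0 margin 0.55
([-113, -144, 78], 0) [-0.27  0.42  0.27  2.06 -0.18  0.67  1.54] err 0.0 margin 0.51
([-113, -54, 78], 0) [-0.43  0.45  0.26  2.02 -0.18  0.69  1.36] err 0.0 margin 0.55
([-113, -64, 78], 0) [-0.42  0.44  0.26  2.03 -0.18  0.69  1.38] err 0.0 margin 0.54
([-170, -64, 78], 0) [-0.47  0.37  0.27  2.16 -0.16  0.63  1.33] err 0.0 margin 0.41
roll -20 [-130, 0, 190]
([-130, 0, 190], 0) [-0.57  0.3   0.29  1.9  -0.1   0.95  1.19] err 0.0 margin 0.67
([-130, 0, 190], 0) [-0.79  0.42  0.36  1.79  0.15  1.16  0.9 ] err 0.0 margin 0.78
([-130, 0, 190], 30) [-1.15  0.26  0.46  2.2   0.77  0.75  0.22] err 0.0 margin 0.37
([-130, 0, 190], 30) [-1.03  0.1   0.5   2.32  0.74  0.42  0.24] err 0.0 margin 0.25
([-165, 0, 110], 25) [-1.01  0.24  0.5   2.41  0.74  0.24  0.17] err 0.0 margin 0.12
([-165, 0, 78], 25) [-1.03  0.34  0.54  2.44  1.    0.12 -0.1 ] err 0.0 margin 0.0
([-50, 0, 80], 25) [-0.55  0.42  0.18  2.2   0.78  0.22  0.28] err 0.0 margin 0.1
([-50, 0, 80], 45) [-0.5   0.49 -0.08  2.43  2.21  0.66 -1.2
[... 1719 characters left out ...]
.12  1.01  1.23] err 0.0 margin 0.77
([-90, 0, 200], 0) [-0.86  0.6   0.42  1.61  0.26  1.35  0.85] err 0.0 margin 0.65
([-90, 0, 200], 30) [-1.19  0.44  0.52  2.04  0.74  0.92  0.36] err 0.0 margin 0.53
([-90, 0, 200], 30) [-0.98  0.15  0.53  2.24  0.6   0.4   0.44] err 0.0 margin 0.28
([-165, 0, 110], 25) [-1.07  0.25  0.57  2.41  0.67  0.22  0.24] err 0.0 margin 0.1
([-165, 0, 78], 25) [-1.03  0.34  0.54  2.44  1.    0.12 -0.1 ] err 0.0 margin 0.0
([-50, 0, 80], 25) [-0.55  0.42  0.18  2.2   0.78  0.22  0.28] err 0.0 margin 0.1
([-50, 0, 80], 45) [-0.5   0.49 -0.08  2.43  2.21  0.66 -1.28] err 0.0 margin 0.14
([8, 0, 80], 45) [-0.44  0.52 -0.03  2.32  2.24  0.58 -1.22] err 0.0 margin 0.25
```

```bash
python3 - <<'E'
from sim import *;from workcell import arm
from h import X
q0=arm.get_state()["qpos"]
q=path(q0,[([-113,-144,130],0),([-113,-144,78],0),([-113,-54,78],0),([-113,-64,78],0),([-170,-64,78],0),([-170,0,78],0),([-55,0,78],0),([-75,0,78],0),([-75,0,200],0)])
for a in (-20,-35,-45):
 for hov in ([-75,0,200],[-60,0,160],[-20,0,210]):
  print("roll",a,hov)
  r=Ro.from_rotvec(X*a,degrees=True).as_matrix()
  path(q,[(hov,0),(hov,0,r),(hov,30,r),(hov,45,r),(hov,45),([-58,0,110],45),([-58,0,80],45),([8,0,80],45)])
E
```

```text
([-113, -144, 130], 0) [-0.3   0.35  0.3   2.02 -0.14  0.8   1.5 ] err 0.0 margin 0.55
([-113, -144, 78], 0) [-0.27  0.42  0.27  2.06 -0.18  0.67  1.54] err 0.0 margin 0.51
([-113, -54, 78], 0) [-0.43  0.45  0.26  2.02 -0.18  0.69  1.36] err 0.0 margin 0.55
([-113, -64, 78], 0) [-0.42  0.44  0.26  2.03 -0.18  0.69  1.38] err 0.0 margin 0.54
([-170, -64, 78], 0) [-0.47  0.37  0.27  2.16 -0.16  0.63  1.33] err 0.0 margin 0.41
([-170, 0, 78], 0) [-0.58  0.4   0.26  2.11 -0.17  0.65  1.21] err 0.0 margin 0.46
([-55, 0, 78], 0) [-0.46  0.54  0.26  1.84 -0.19  0.78  1.31] err 0.0 margin 0.66
([-75, 0, 78], 0) [-0.48  0.52  0.26  1.89 -0.18  0.76  1.3 ] err 0.0 margin 0.64
([-75, 0, 200], 0) [-0.52  0.37  0.3   1.77 -0.13  1.02  1.25] err 0.0 margin 0.8
roll -20 [-75, 0, 200]
([-75, 0, 200], 0) [-0.52  0.37  0.3   1.77 -0.13  1.02  1.25] err 0.0 margin 0.8
([-75, 0, 200], 0) [-0.74  0.49  0.38  1.66  0.13  1.2   0.98] err 0.0 margin 0.8
([-75, 0, 200], 30) [-1.1   0.31  0.54  2.1   0.7   0.71  0.38] err 0.0 margin 0.47
([-75, 0, 200], 45) [-1.31  0.34  0.67  2.31  1.27  0.59 -0.25] err 0.0 
[... 5148 characters left out ...]
0 margin 0.24
roll -45 [-20, 0, 210]
([-20, 0, 210], 0) [-0.47  0.45  0.3   1.62 -0.15  1.09  1.3 ] err 0.0 margin 0.89
([-20, 0, 210], 0) [-0.85  0.78  0.5   1.39  0.31  1.5   0.92] err 0.0 margin 0.5
([-20, 0, 210], 30) [-1.15  0.61  0.6   1.87  0.72  0.98  0.54] err 0.0 margin 0.7
([-20, 0, 210], 45) [-1.32  0.61  0.72  2.11  1.07  0.76  0.16] err 0.0 margin 0.46
([-20, 0, 210], 45) [-1.13  0.27  0.74  2.31  1.72  0.25 -0.69] err 0.0 margin 0.13
([-58, 0, 110], 45) [-0.82  0.42  0.3   2.45  2.27  0.5  -1.38] err 0.0 margin 0.12
([-58, 0, 80], 45) [-0.76  0.5   0.23  2.46  2.36  0.57 -1.49] err 0.0 margin 0.11
([8, 0, 80], 45) [-0.67  0.54  0.26  2.33  2.42  0.48 -1.45] err 0.0 margin 0.24
```

```bash
python3 - <<'E'
from h import *
from workcell import arm
plan(arm.get_state(),[-113,-144,130],0)
E
```

```text
t 2.7 chute mm [-125.3 -132.9  114.4] F [1.  0.4 0. ] open 0.15 q [-0.63  0.21  0.51  2.43  0.14  0.12  1.14]
shift cur axes [-0.035 -0.022 -0.018] shift goal axes [-0.025 -0.022 -0.031] dr total [0.06 4.89 0.02]
```

>>> send_rows(fingers=[-0.7, -0.7, -0.7, -0.7, -0.7, -0.7], offset=[[0, -0.022, -0.03], [0, 0, 0], [0, 0, 0], [0, 0, 0], [0, 0, 0], [0, 0, 0]], dr=[[0, 0, 0], [0, 1, 0], [0, 1, 0], [0, 1, 0], [0, 1, 0], [0, 0.9, 0]])

```text
time: 3.3
tcp_pos: [0.4816, -0.0177, 0.1294]
orientation: [0.229, 3.125, 0.006]
ft_force: [0.1, -0.5, -0.7]
opening: 0.147
```

```bash
python3 - <<'E'
from h import *
from workcell import arm
plan(arm.get_state(),[-113,-144,79],0)
E
```

```text
t 3.3 chute mm [-130.9 -142.6  129.4] F [ 0.1 -0.5 -0.7] open 0.15 q [-0.3   0.32  0.28  2.06 -0.13  0.77  1.49]
shift cur axes [-0.035 -0.003  0.101] shift goal axes [-0.036 -0.003  0.101] dr total [0.05 0.09 0.06]
```

>>> send_rows(fingers=[-0.7, -0.7, -0.7, -0.7, -0.7], offset=[[-0.036, -0.003, 0], [0, 0, 0.04], [0, 0, 0.04], [0, 0, 0.021], [0, 0, 0]], dr=[[0, 0.1, 0.06], [0, 0, 0], [0, 0, 0], [0, 0, 0], [0, 0, 0]])

```text
time: 3.8
tcp_pos: [0.4979, -0.0218, 0.0772]
orientation: [-0.238, -3.132, -0.004]
ft_force: [-0.0, 0.3, -0.5]
opening: 0.152
```

```bash
python3 - <<'E'
from h import *
from workcell import arm
f=arm.grab_frame("wrist");cv2.imwrite("pics/w2.png",f["frame"][:,:,::-1])
plan(arm.get_state(),[-113,-125,79],0)
E
```

```text
t 3.85 chute mm [-113.5 -144.3   77.9] F [1.  0.1 0.6] open 0.15 q [-0.26  0.43  0.26  2.06 -0.17  0.68  1.53]
shift cur axes [-0.001  0.039 -0.002] shift goal axes [-0.001  0.039 -0.002] dr total [ 0.03 -0.   -0.  ]
```

View pics/w2.png

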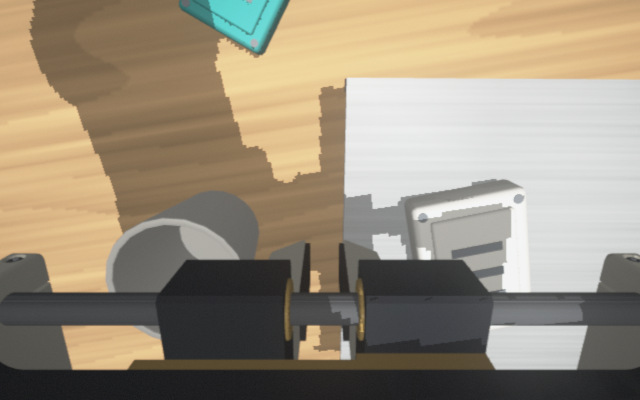

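>>> send_rows(fingers=[-0.7, -0.7, -0.7, -0.7, -0.7, -0.7, -0.7, -0.7], offset=[[0, 0.02, 0], [0, 0.02, 0], [0, 0.02, 0], [0, 0.02, 0], [0, 0.02, 0], [0, 0.02, 0], [0, 0.02, 0], [0, 0.01, 0]], dr=[[0, 0, 0], [0, 0, 0], [0, 0, 0], [0, 0, 0], [0, 0, 0], [0, 0, 0], [0, 0, 0], [0, 0, 0]])

```text
time: 4.65
tcp_pos: [0.5107, 0.053, 0.0779]
orientation: [0.239, 3.132, 0.006]
ft_force: [-0.2, 0.3, 0.5]
opening: 0.15
```

```bash
python3 - <<'E'
from h import *
from workcell import arm
f=arm.grab_frame("wrist");cv2.imwrite("pics/w3.png",f["frame"][:,:,::-1])
f=arm.grab_frame("scene");cv2.imwrite("pics/s3.png",cv2.resize(f["frame"][170:330,280:440,::-1],None,fx=3.7,fy=3.7,interpolation=cv2.INTER_CUBIC))
pickle.dump(f,open("pics/s3.pkl","wb"))
plan(arm.get_state(),[-113,-51,79],0)
E
```

```text
t 4.75 chute mm [-112.9  -68.8   77.9] F [-0.9 -0.2 -0.6] open 0.14 q [-0.39  0.44  0.25  2.03 -0.17  0.69  1.39]
shift cur axes [ 0.     0.036 -0.002] shift goal axes [ 0.     0.036 -0.002] dr total [ 0.05  0.   -0.01]
```

View pics/w3.png

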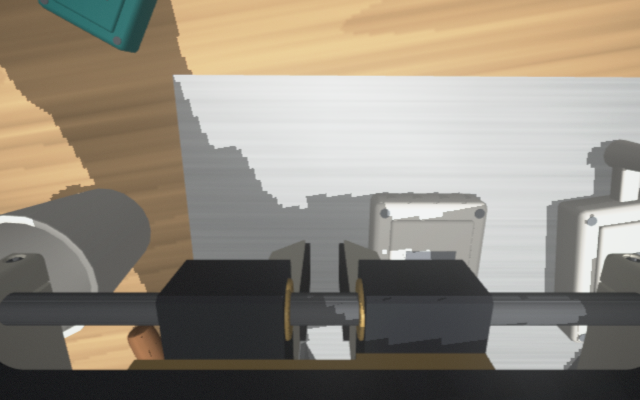

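View pics/s3.png

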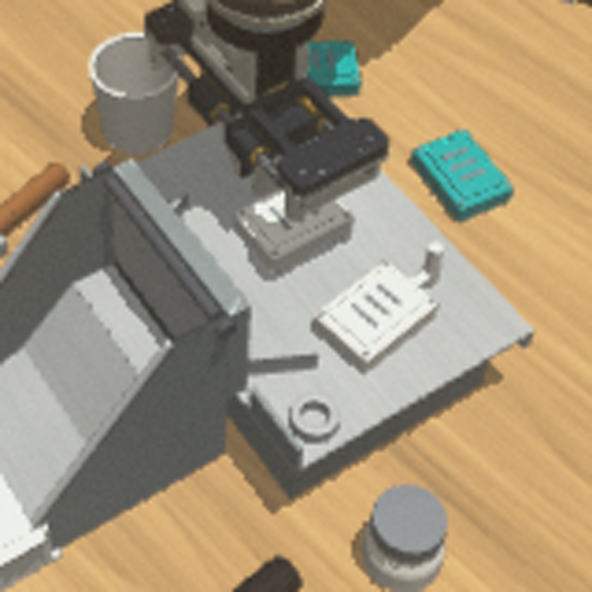

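>>> send_rows(fingers=[-0.7, -0.7, -0.7, -0.7, -0.7, -0.7], offset=[[0, 0.014, 0], [0, 0.014, 0], [0, 0, 0], [0, -0.01, 0], [0, -0.02, 0], [0.0, -0.01, 0]], dr=[[0, 0, 0], [0, 0, 0], [0, 0, 0], [0, 0, 0], [0, 0, 0], [0, 0, 0]])

```text
time: 5.35
tcp_pos: [0.5092, 0.0437, 0.0779]
orientation: [0.244, 3.132, 0.005]
ft_force: [0.4, 0.4, 0.1]
opening: 0.148
```

>>> send_rows(fingers=[-0.7, -0.7, -0.7, -0.7, -0.7, -0.7], offset=[[0.03, 0, 0], [0.04, 0, 0], [0.04, 0, 0], [0.03, 0, 0], [0, 0.04, 0], [0, 0, 0]], dr=[[0, 0, 0], [0, 0, 0], [0, 0, 0], [0, 0, 0], [0, 0, 0], [0, 0, 0]])

```text
time: 5.95
tcp_pos: [0.4437, 0.0774, 0.0782]
orientation: [0.239, 3.131, 0.008]
ft_force: [0.0, -0.9, 0.1]
opening: 0.15
```

```bash
python3 - <<'E'
from h import *
from workcell import arm
f=arm.grab_frame("wrist");cv2.imwrite("pics/w4.png",f["frame"][:,:,::-1])
g=arm.grab_frame("top");cv2.imwrite("pics/t4.png",cv2.resize(g["frame"][140:260,210:350,::-1],None,fx=5,fy=5,interpolation=cv2.INTER_CUBIC))
plan(arm.get_state(),[-175,-6,79],0)
E
```

```text
t 6.05 chute mm [-182.5  -56.1   78.1] F [-0.4 -0.5 -0. ] open 0.15 q [-0.48  0.36  0.25  2.17 -0.16  0.62  1.3 ]
shift cur axes [-0.015  0.1   -0.001] shift goal axes [-0.015  0.1   -0.002] dr total [ 0.04  0.01 -0.02]
```

View pics/w4.png

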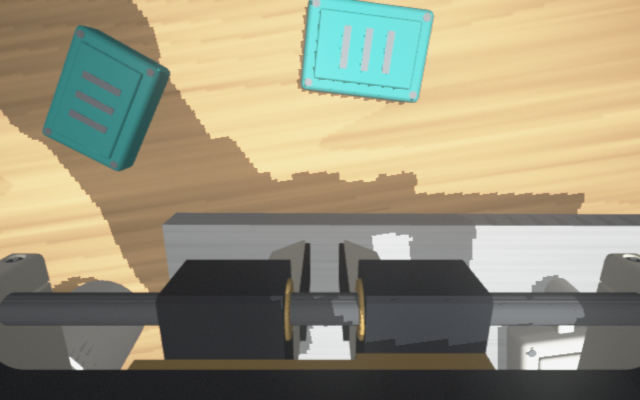

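View pics/t4.png

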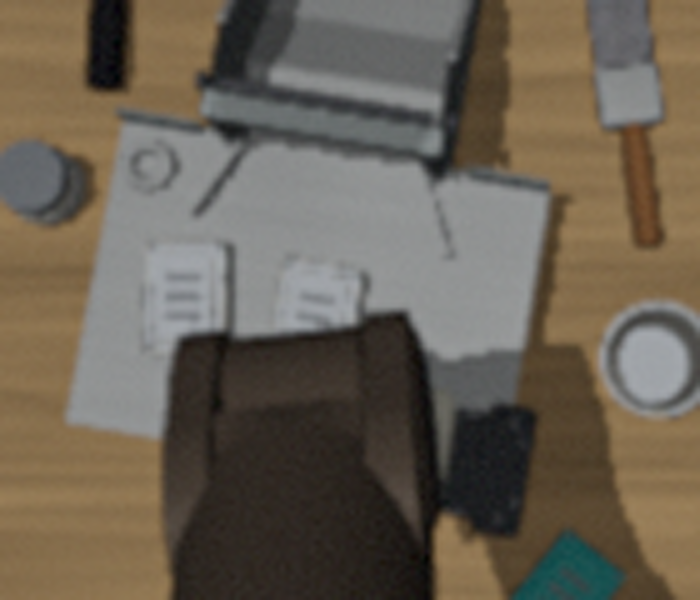

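```bash
python3 - <<'E'
from h import *
f=pickle.load(open("pics/top0.pkl","rb"));c=lambda p:np.array(p)/5+[210,140]-.4
print((1e3*tochute(ray(f,c([[283,258],[364,272]]),.092))).round())
print("guide tips",(1e3*tochute(ray(f,c([[198,213],[451,255]]),.088))).round())
E
```

```text
[[-77.  17.  92.]
 [-77. -33.  92.]]
guide tips [[-57.  74.  88.]
 [-58. -84.  88.]]
```

>>> send_rows(fingers=[-0.7, -0.7, -0.7, -0.7, -0.7, -0.7, -0.7, -0.7], offset=[[0, 0.049, 0], [0, 0.049, 0], [0, 0, 0], [-0.02, 0, 0], [-0.02, 0, 0], [-0.02, 0, 0], [-0.02, 0, 0], [-0.02, 0, 0]], dr=[[0, 0, 0], [0, 0, 0], [0, 0, 0], [0, 0, 0], [0, 0, 0], [0, 0, 0], [0, 0, 0], [0, 0, 0]])

```text
time: 6.85
tcp_pos: [0.5014, 0.1161, 0.0781]
orientation: [0.243, 3.132, 0.006]
ft_force: [0.2, -0.8, -0.3]
opening: 0.146
```

```bash
python3 - <<'E'
from h import *
from workcell import arm
g=arm.grab_frame("top");cv2.imwrite("pics/t5.png",cv2.resize(g["frame"][140:260,210:350,::-1],None,fx=5,fy=5,interpolation=cv2.INTER_CUBIC))
plan(arm.get_state(),[-55,-7,79],0)
E
```

```text
t 6.9 chute mm [-129.7   -7.2   78.4] F [ 2.9 -0.7  0.2] open 0.15 q [-0.51  0.45  0.25  2.02 -0.17  0.69  1.26]
shift cur axes [-0.149  0.001 -0.001] shift goal axes [-0.149  0.    -0.001] dr total [ 0.04  0.03 -0.04]
```

View pics/t5.png

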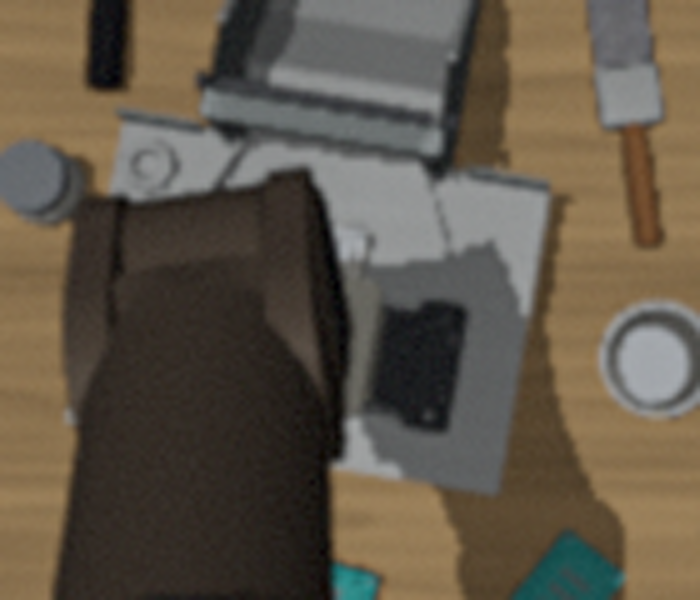

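>>> send_rows(fingers=[-0.7, -0.7, -0.7, -0.7, -0.7, -0.7, -0.7, -0.7], offset=[[-0.018, 0, 0], [-0.02, 0, 0], [-0.02, 0, 0], [-0.02, 0, 0], [-0.02, 0, 0], [-0.02, 0, 0], [-0.02, 0, 0], [0, 0, 0]], dr=[[0, 0, 0], [0, 0, 0], [0, 0, 0], [0, 0, 0], [0, 0, 0], [0, 0, 0], [0, 0, 0], [0, 0, 0]])

```text
time: 7.7
tcp_pos: [0.5702, 0.1059, 0.0783]
orientation: [0.242, 3.13, 0.006]
ft_force: [-0.6, 0.5, -0.4]
opening: 0.15
```

```bash
python3 - <<'E'
from h import *
from workcell import arm
g=arm.grab_frame("scene");cv2.imwrite("pics/s6.png",cv2.resize(g["frame"][170:330,250:430,::-1],None,fx=3.7,fy=3.7,interpolation=cv2.INTER_CUBIC))
plan(arm.get_state(),[-55,-7,79],0)
E
```

```text
t 7.75 chute mm [-63.1  -7.   78.1] F [0.5 0.5 0.2] open 0.15 q [-0.45  0.53  0.25  1.86 -0.18  0.77  1.31]
shift cur axes [-0.016  0.    -0.002] shift goal axes [-0.016  0.    -0.002] dr total [ 0.04  0.01 -0.03]
```

View pics/s6.png

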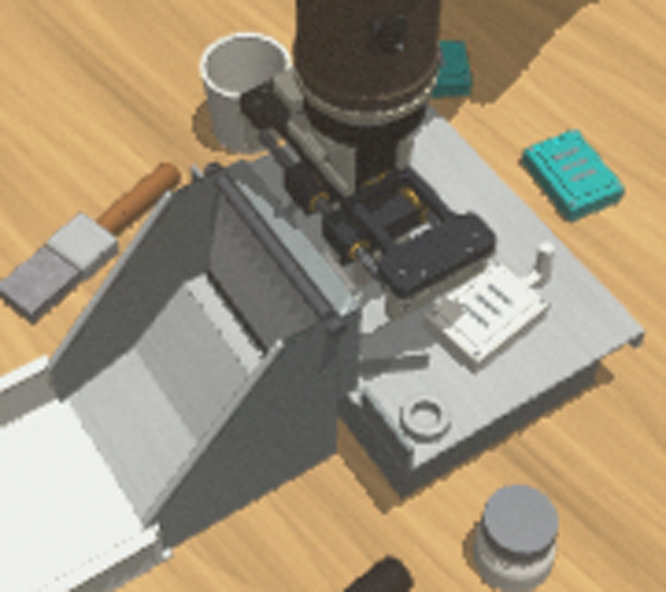

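>>> send_rows(fingers=[-0.7, -0.7, -0.7, -0.7, -0.7, -0.7], offset=[[0.02, 0, 0], [0.02, 0, 0], [0, 0, -0.05], [0, 0, -0.08], [0, 0, -0.08], [0, 0, -0.05]], dr=[[0, 0, 0], [0, 0, 0], [0, 0, 0], [0, 0, 0], [0, 0, 0], [0, 0, 0]])

```text
time: 8.35
tcp_pos: [0.548, 0.1094, 0.211]
orientation: [0.24, 3.13, 0.008]
ft_force: [0.4, 0.1, -1.2]
opening: 0.148
```

>>> send_rows(fingers=[-0.7, -0.7, -0.7, -0.7, -0.7, -0.7], offset=[[0, 0, 0], [0, 0, 0], [0, 0, 0], [0, 0, 0], [0, 0, 0], [0, 0, 0]], dr=[[1, 0, 0], [1, 0, 0], [1, 0, 0], [1, 0, 0], [1, 0, 0], [0, 0, 0]])

```text
time: 8.95
tcp_pos: [0.5469, 0.1125, 0.2065]
orientation: [-0.223, -3.026, 0.667]
ft_force: [-0.3, 1.7, -0.1]
opening: 0.153
```

```bash
python3 - <<'E'
from h import *
from workcell import arm
s=arm.get_state();plan(s,[-75,-7,200],45)
from sim import *
z=[0,0,0];q=s["qpos"]
q,e1=run(q,[(z,[0,-1,0])]*9);print(q.round(2),e1)
for i in range(5):
    q,e1=run(q,[(z,[-.7,0,.7])]);print(q.round(2))
E
```

```text
t 8.95 chute mm [-86.   -4.1 206.5] F [-0.3  1.7 -0.1] open 0.15 q [-0.77  0.5   0.37  1.65  0.19  1.27  0.92]
shift cur axes [-0.022 -0.     0.014] shift goal axes [-0.006 -0.006  0.025] dr total [-4.69 -8.88  2.01]
[-1.26  0.32  0.54  2.29  1.22  0.72 -0.18] 9.459785190080952e-06
[-1.24  0.28  0.54  2.32  1.27  0.67 -0.24]
[-1.22  0.24  0.55  2.35  1.32  0.61 -0.32]
[-1.2   0.21  0.56  2.37  1.4   0.55 -0.41]
[-1.17  0.17  0.57  2.4   1.49  0.48 -0.52]
[-1.13  0.15  0.56  2.42  1.62  0.42 -0.67]
```

Model and arm agree, so I'll continue with the lean.

>>> send_rows(fingers=[-0.7, -0.7, -0.7, -0.7, -0.7, -0.7, -0.7], offset=[[0, 0, 0], [0, 0, 0], [0, 0, 0], [0, 0, 0], [0, 0, 0], [0, 0, 0], [0, 0, 0]], dr=[[0, -1, 0], [0, -1, 0], [0, -1, 0], [0, -1, 0], [0, -1, 0], [0, -1, 0], [0, -1, 0]])

```text
time: 9.65
tcp_pos: [0.5475, 0.1081, 0.208]
orientation: [0.02, 2.507, -0.603]
ft_force: [1.2, 0.1, 0.7]
opening: 0.15
```

>>> send_rows(fingers=[-0.7, -0.7, -0.7, -0.7, -0.7, -0.7, -0.7], offset=[[0, 0, 0], [0, 0, 0], [0, 0, 0], [0, 0, 0], [0, 0, 0], [0, 0, 0], [0, 0, 0]], dr=[[0, -1, 0], [0, -1, 0], [-0.7, 0, 0.7], [-0.7, 0, 0.7], [-0.7, 0, 0.7], [-0.7, 0, 0.7], [-0.7, 0, 0.7]])

```text
time: 10.35
tcp_pos: [0.5471, 0.1078, 0.2077]
orientation: [0.185, 2.353, -0.069]
ft_force: [1.6, 0.0, 0.6]
opening: 0.15
```

```bash
python3 - <<'E'
from h import *
from workcell import arm
s=arm.get_state();plan(s,[-66,-7,110],45)
g=arm.grab_frame("scene");cv2.imwrite("pics/s7.png",cv2.resize(g["frame"][170:330,250:430,::-1],None,fx=3.7,fy=3.7,interpolation=cv2.INTER_CUBIC))
from sim import *
q=path(s["qpos"],[([-66,-7,110],45),([-66,-7,81],45),([8,-7,81],45)])
E
```

```text
t 10.35 chute mm [-85.2  -8.7 207.7] F [1.6 0.  0.6] open 0.15 q [-1.19  0.14  0.64  2.44  1.65  0.41 -0.7 ]
shift cur axes [0.111 0.002 0.166] shift goal axes [0.111 0.003 0.165] dr total [ 0.02 -0.03 -0.07]
([-66, -7, 110], 45) [-0.83  0.41  0.31  2.47  2.3   0.5  -1.41] err 0.0 margin 0.1
([-66, -7, 81], 45) [-0.77  0.49  0.24  2.49  2.38  0.58 -1.52] err 0.0 margin 0.08
([8, -7, 81], 45) [-0.67  0.54  0.27  2.34  2.46  0.48 -1.48] err 0.0 margin 0.23
```

View pics/s7.png

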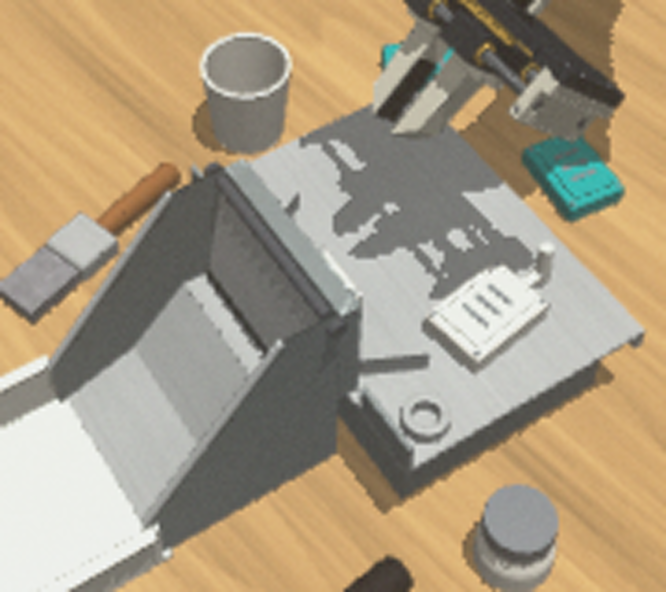

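>>> send_rows(fingers=[-0.7, -0.7, -0.7, -0.7, -0.7], offset=[[0.028, 0, 0.042], [0.028, 0, 0.042], [0.028, 0, 0.042], [0.028, 0, 0.042], [0, 0, 0]], dr=[[0, 0, 0], [0, 0, 0], [0, 0, 0], [0, 0, 0], [0, 0, 0]])

```text
time: 10.9
tcp_pos: [0.5669, 0.1036, 0.1108]
orientation: [0.181, 2.353, -0.082]
ft_force: [-0.3, -0.8, -0.3]
opening: 0.151
```

```bash
python3 - <<'E'
from h import *
from workcell import arm
s=arm.get_state();plan(s,[-66,-7,82],45)
g=arm.grab_frame("wrist");cv2.imwrite("pics/w8.png",g["frame"][:,:,::-1])
g=arm.grab_frame("top");cv2.imwrite("pics/t8.png",cv2.resize(g["frame"][120:240,210:350,::-1],None,fx=5,fy=5,interpolation=cv2.INTER_CUBIC))
E
```

```text
t 10.9 chute mm [-65.   -9.9 110.8] F [-0.3 -0.8 -0.3] open 0.15 q [-0.88  0.43  0.36  2.48  2.31  0.5  -1.44]
shift cur axes [0.042 0.006 0.039] shift goal axes [0.042 0.006 0.039] dr total [-0.08 -0.02  0.01]
```

View pics/w8.png

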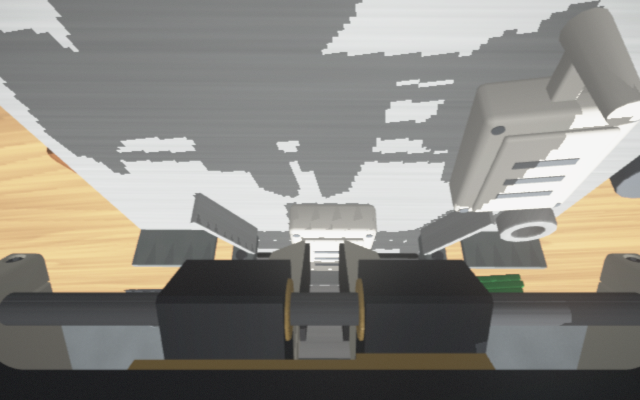

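View pics/t8.png

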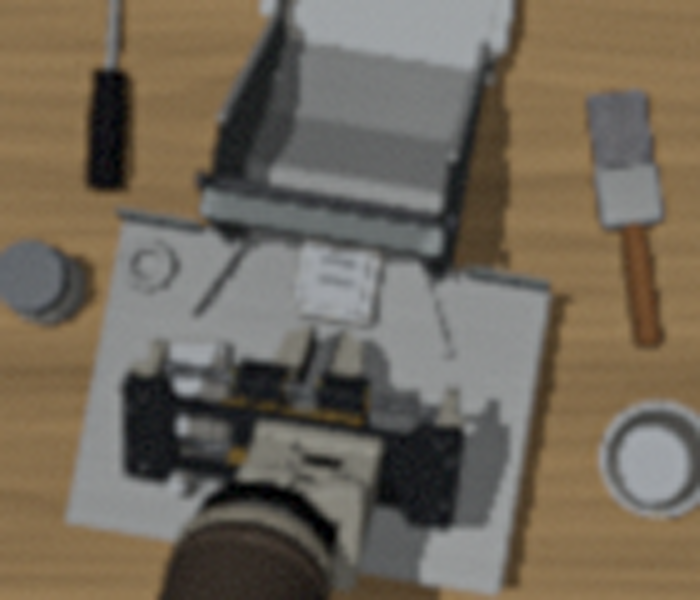

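>>> send_rows(fingers=[-0.7, -0.7, -0.7, -0.7], offset=[[0.014, 0.002, 0.013], [0.014, 0, 0.013], [0.014, 0, 0.013], [0, 0, 0]], dr=[[0, 0, 0], [0, 0, 0], [0, 0, 0], [0, 0, 0]])

```text
time: 11.4
tcp_pos: [0.5671, 0.1068, 0.0856]
orientation: [0.18, 2.348, -0.077]
ft_force: [0.8, -0.8, 0.1]
opening: 0.15
```

```bash
python3 - <<'E'
from h import *
from workcell import arm
s=arm.get_state();plan(s,[-20,-8,81],45)
g=arm.grab_frame("wrist");cv2.imwrite("pics/w9.png",g["frame"][:,:,::-1])
g=arm.grab_frame("scene");cv2.imwrite("pics/s9.png",cv2.resize(g["frame"][170:330,250:430,::-1],None,fx=3.7,fy=3.7,interpolation=cv2.INTER_CUBIC))
from sim import *
q=path(s["qpos"],[([8,-8,81],45)])
E
```

```text
t 11.4 chute mm [-65.2  -6.6  85.6] F [ 0.8 -0.8  0.1] open 0.15 q [-0.82  0.5   0.28  2.49  2.39  0.57 -1.54]
shift cur axes [-0.057 -0.003  0.071] shift goal axes [-0.057 -0.003  0.071] dr total [-0.03  0.03 -0.  ]
([8, -8, 81], 45) [-0.69  0.54  0.3   2.34  2.49  0.47 -1.51] err 0.0 margin 0.23
```

View pics/w9.png

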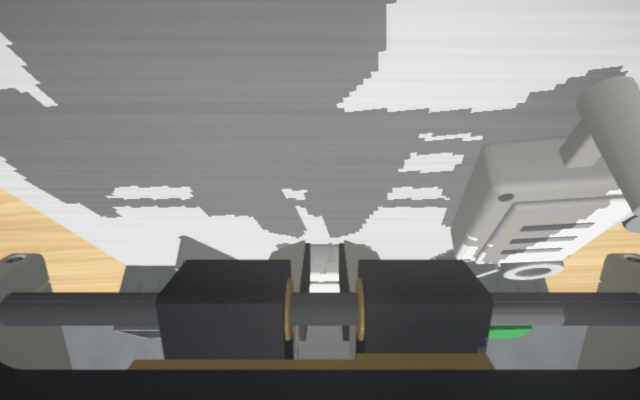

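View pics/s9.png

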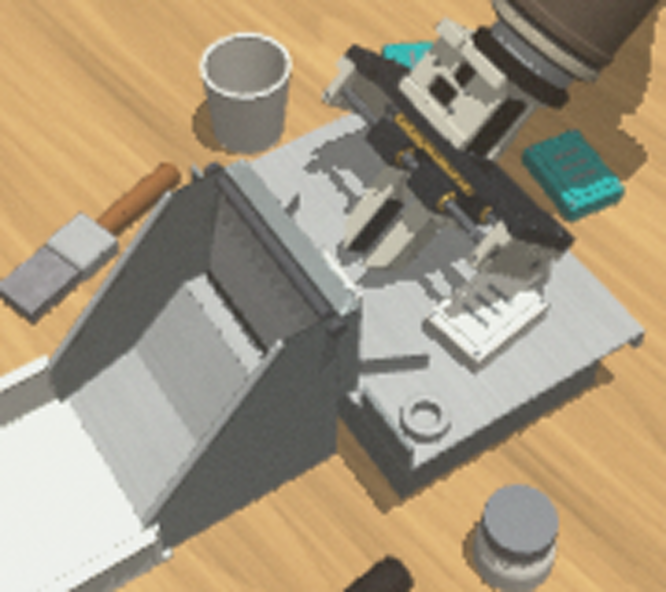

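>>> send_rows(fingers=[-0.7, -0.7, -0.7, -0.7, -0.7, -0.7, -0.7], offset=[[0.008, 0, 0.008], [0, 0, 0], [-0.011, 0, 0.011], [-0.011, 0, 0.011], [-0.011, 0, 0.011], [-0.011, 0, 0.011], [0, 0, 0]], dr=[[0, 0, 0], [0, 0, 0], [0, 0, 0], [0, 0, 0], [0, 0, 0], [0, 0, 0], [0, 0, 0]])

```text
time: 12.2
tcp_pos: [0.5996, 0.1017, 0.0796]
orientation: [0.182, 2.347, -0.077]
ft_force: [-0.6, 0.5, -0.2]
opening: 0.153
```

```bash
python3 - <<'E'
from h import *
from workcell import arm
s=arm.get_state();plan(s,[4,-8,79.5],45)
g=arm.grab_frame("scene");cv2.imwrite("pics/s10.png",cv2.resize(g["frame"][170:330,250:430,::-1],None,fx=3.7,fy=3.7,interpolation=cv2.INTER_CUBIC))
E
```

```text
t 12.2 chute mm [-32.4  -6.8  79.6] F [-0.6  0.5 -0.2] open 0.15 q [-0.76  0.53  0.28  2.43  2.44  0.55 -1.55]
shift cur axes [-0.051 -0.002  0.052] shift goal axes [-0.051 -0.002  0.052] dr total [-0.03  0.04 -0.02]
```

View pics/s10.png

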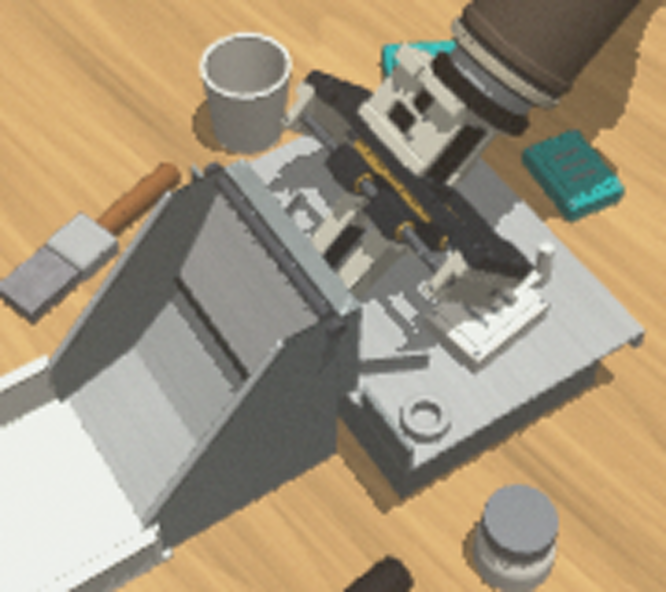

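>>> send_rows(fingers=[-0.7, -0.7, -0.7, -0.7, -0.7, -0.7], offset=[[-0.01, 0, 0.01], [-0.01, 0, 0.01], [-0.01, 0, 0.01], [-0.01, 0, 0.01], [-0.008, 0, 0.008], [0, 0, 0]], dr=[[0, 0, 0], [0, 0, 0], [0, 0, 0], [0, 0, 0], [0, 0, 0], [0, 0, 0]])

```text
time: 12.85
tcp_pos: [0.6327, 0.0966, 0.0796]
orientation: [0.182, 2.347, -0.077]
ft_force: [0.3, 0.2, -0.1]
opening: 0.15
```

```bash
python3 - <<'E'
from h import *
from workcell import arm
s=arm.get_state();plan(s,[6,-8,79.5],45)
g=arm.grab_frame("scene");cv2.imwrite("pics/s11.png",cv2.resize(g["frame"][170:330,250:430,::-1],None,fx=3.7,fy=3.7,interpolation=cv2.INTER_CUBIC))
g=arm.grab_frame("top");cv2.imwrite("pics/t11.png",cv2.resize(g["frame"][80:220,210:350,::-1],None,fx=4,fy=4,interpolation=cv2.INTER_CUBIC))
E
```

```text
t 12.85 chute mm [ 1.1 -6.8 79.6] F [ 0.3  0.2 -0.1] open 0.15 q [-0.71  0.55  0.3   2.37  2.48  0.5  -1.53]
shift cur axes [-0.007 -0.002  0.007] shift goal axes [-0.007 -0.002  0.007] dr total [-0.03  0.04 -0.02]
```

View pics/s11.png

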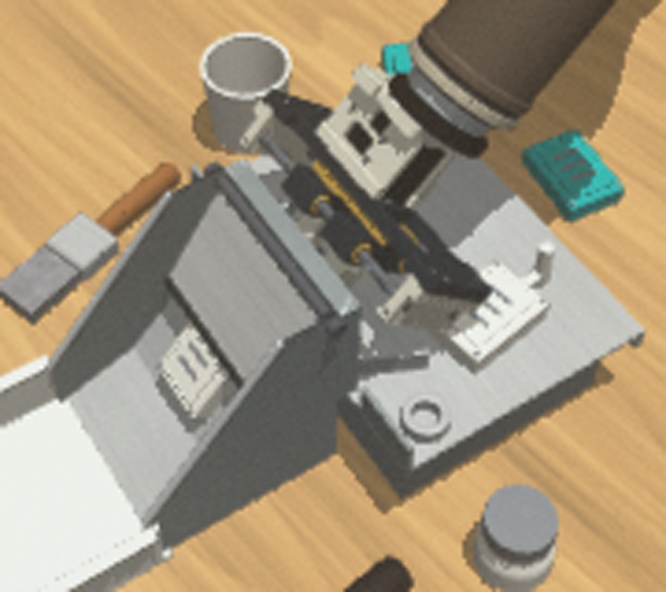

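View pics/t11.png

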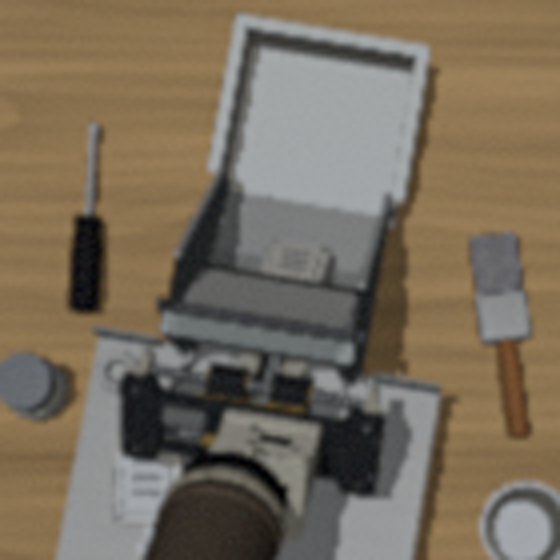

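>>> send_rows(fingers=[-0.7, -0.7, -0.7, -0.7], offset=[[0, 0, 0], [0, 0, 0], [0, 0, 0], [0, 0, 0]], dr=[[0, 0, 0], [0, 0, 0], [0, 0, 0], [0, 0, 0]])

```text
time: 13.35
tcp_pos: [0.6315, 0.0971, 0.0792]
orientation: [0.18, 2.349, -0.076]
ft_force: [-0.1, -0.3, -0.0]
opening: 0.149
```

```bash
python3 - <<'E'
from h import *
from workcell import arm
s=arm.get_state();plan(s,[-55,-8,80],45)
g=arm.grab_frame("scene");cv2.imwrite("pics/s12.png",cv2.resize(g["frame"][190:350,210:390,::-1],None,fx=3.7,fy=3.7,interpolation=cv2.INTER_CUBIC))
E
```

```text
t 13.35 chute mm [-0.1 -6.5 79.2] F [-0.1 -0.3 -0. ] open 0.15 q [-0.71  0.55  0.3   2.37  2.48  0.5  -1.53]
shift cur axes [ 0.076 -0.003 -0.079] shift goal axes [ 0.076 -0.003 -0.079] dr total [-0.02  0.02 -0.01]
```

View pics/s12.png

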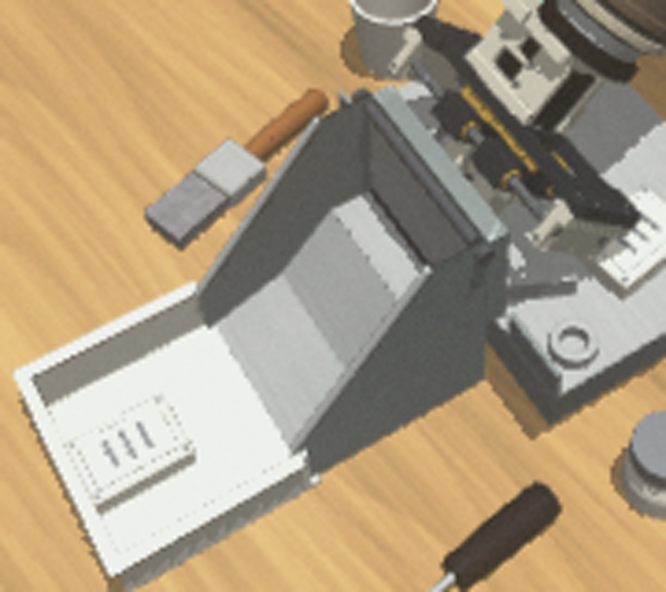

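The cover lies flat in the tray at crop (130,450). Now I'll draw the hand back and raise it clear.

>>> send_rows(fingers=[-0.7, -0.7, -0.7, -0.7, -0.7, -0.7, -0.7, -0.7], offset=[[0.014, 0, -0.014], [0.021, 0, -0.021], [0.021, 0, -0.021], [0.021, 0, -0.021], [-0.03, 0, -0.03], [-0.05, 0, -0.05], [-0.05, 0, -0.05], [0, 0, 0]], dr=[[0, 0, 0], [0, 0, 0], [0, 0, 0], [0, 0, 0], [0, 0, 0], [0, 0, 0], [0, 0, 0], [0, 0, 0]])

```text
time: 14.2
tcp_pos: [0.5778, 0.1071, 0.1742]
orientation: [0.18, 2.345, -0.072]
ft_force: [-1.1, 1.1, -0.4]
opening: 0.151
```

```bash
python3 - <<'E'
from h import *
from workcell import arm
s=arm.get_state();st(s)
g=arm.grab_frame("scene");cv2.imwrite("pics/s13.png",cv2.resize(g["frame"][170:350,210:440,::-1],None,fx=3.3,fy=3.3,interpolation=cv2.INTER_CUBIC))
a=pickle.load(open("pics/scene0.pkl","rb"))["frame"]
g2=arm.grab_frame("top");a2=pickle.load(open("pics/top0.pkl","rb"))["frame"]
cv2.imwrite("pics/t13.png",cv2.resize(g2["frame"][80:260,200:360,::-1],None,fx=3.3,fy=3.3,interpolation=cv2.INTER_CUBIC))
# sprue region shift by phase correlation in scene (around its cover)
for n,(r0,r1,c0,c1) in {"sprue":(238,275,360,405),"ring":(272,295,352,378)}.items():
    x=cv2.cvtColor(a[r0:r1,c0:c1],7).astype(np.float32);y=cv2.cvtColor(g["frame"][r0:r1,c0:c1],7).astype(np.float32)
    print(n,cv2.phaseCorrelate(x,y,cv2.createHanningWindow(x.shape[::-1],5)))
# cover in tray
c=np.array([[130,450]])/3.7+[210,190];print("cover in tray",(1e3*tochute(ray(g,c,.026))).round())
E
```

```text
t 14.2 chute mm [-54.7  -4.7 174.2] F [-1.1  1.1 -0.4] open 0.15 q [-1.09  0.29  0.62  2.43  2.06  0.34 -1.1 ]
sprue ((0.37737849742491747, 0.12692153506533188), 0.8441066540612114)
ring ((0.5755421425749176, 0.015527022019464098), 0.9990150296577701)
cover in tray [[232.  -0.  26.]]
```

View pics/s13.png

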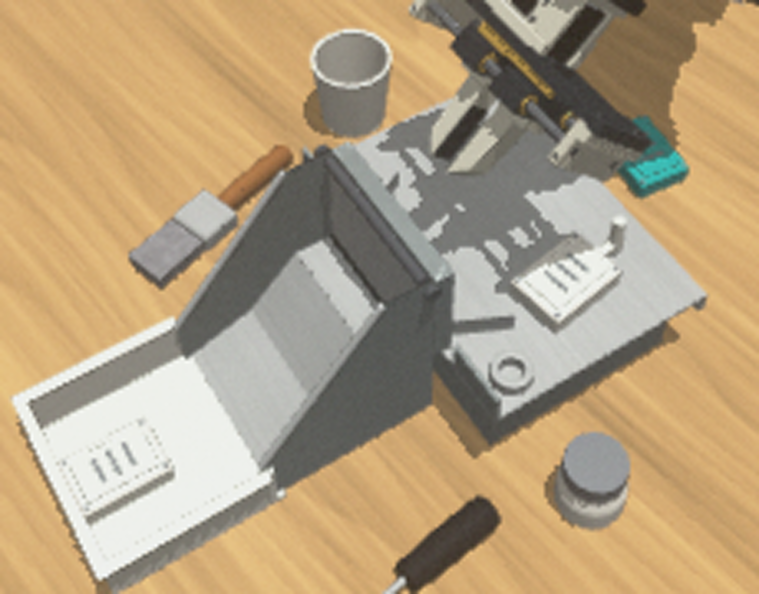

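View pics/t13.png

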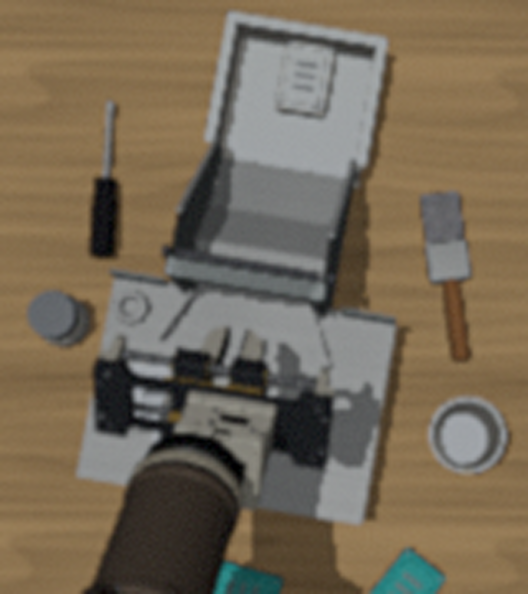

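>>> send_rows(fingers=[-0.7, -0.7, -0.7, -0.7, -0.7, -0.7, -0.7, -0.7], offset=[[0, 0, 0], [0, 0, 0], [0, 0, 0], [0, 0, 0], [0, 0, 0], [0, 0, 0], [0, 0, 0], [0, 0, 0]], dr=[[0, 0, 0], [0, 0, 0], [0, 0, 0], [0, 0, 0], [0, 0, 0], [0, 0, 0], [0, 0, 0], [0, 0, 0]])

```text
time: 15.1
tcp_pos: [0.5776, 0.1054, 0.1708]
orientation: [0.181, 2.348, -0.077]
ft_force: [-0.5, 1.3, -0.3]
opening: 0.148
```

```bash
python3 - <<'E'
from h import *
from workcell import arm
g=arm.grab_frame("scene")
st(arm.get_state())
cv2.imwrite("pics/s14.png",cv2.resize(g["frame"][210:330,210:370,::-1],None,fx=4.5,fy=4.5,interpolation=cv2.INTER_CUBIC))
E
```

```text
t 15.15 chute mm [-54.6  -6.4 170.8] F [-0.5  0.1 -0.5] open 0.15 q [-1.08  0.3   0.61  2.43  2.06  0.35 -1.11]
```

View pics/s14.png

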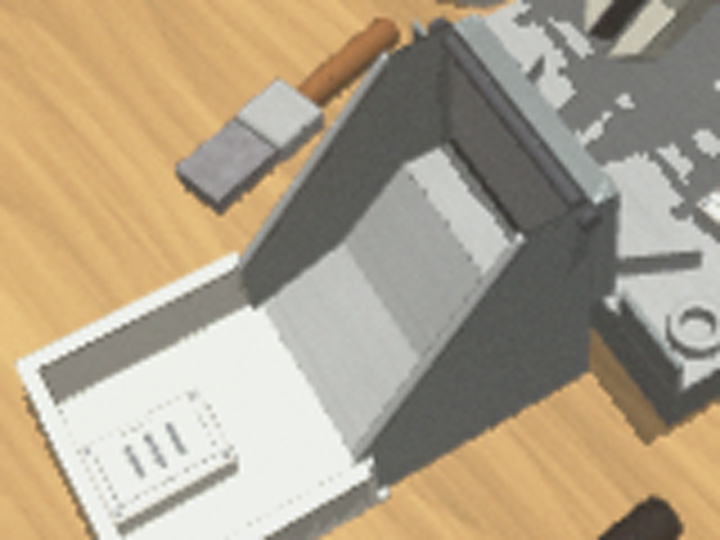

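The flap hangs closed, the cover lies still in the tray, and the hand is clear.

```bash
python3 -c "
from workcell import arm
print(arm.sign_off())"
```

```text
the job is handed in; nothing more can be done
None
```

The finished cover is in the catch tray, and I handed the job in after about 15 of the 51 s. I pushed the plain right-hand cover sideways to the middle of the shelf and then forward into the opening with the hand upright. With the hand leaned 45° under the lintel, I pushed it on until it tipped and slid down the ramp. Then I drew the hand back and raised it clear. All pushing was at about 0.1 m/s, and nothing was gripped or lifted.

**Last checks:**
- **Cover:** it lies flat in the tray, about 232 mm beyond the frame and centred sideways.
- **Flap:** it looks hanging closed in the last picture. I judged this by eye and did not measure the angle.
- **Sprue cover and ring gauge:** both shifted by less than 1 pixel, so I take them as unmoved.
- **Jar, cup and tools:** the jar, cup, brush and scraper look unmoved by eye. I did not check the file at the end.
- **Hand:** it is clear of everything, with a wrist force near zero.

**What went wrong or disagreed:**
- **Joint limit:** on the first approach joint 6 ran to its lower limit, with a brief 14 N reading in free air. I worked out the arm's geometry from its own readings and took another path.
- **Chute position:** two measurements of the chute's middle line differed by about 4 mm, which was well inside the clearance.

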